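# Latch the case of finished pens

### The job

The case of finished steel pens stands open on the assembly bench. Close its lid, hook the wire loop of the toggle latch over the keeper on the front of the lid, then push the red lever right down against the case so that the lid is pulled tight on its seal. Work gently, without forcing the case, leave the other things on the bench where they are, and let go at the end.

Things in the scene. Friction and masses are not known exactly. Their poses are not given: they have to be found in the camera images.
- case_mid (a point): centre of the case's underside (case fixed to the bench). Blue case 200 mm deep (x) by 300 wide (y), base 88 mm high, plus a grey lid 45 mm high hinged on the back (+x) edge. -x points out of the front wall; its face is at x = -100 mm, the latch at y = 0; z up. Yaw varies. Pushing the case, lid or latch with over 30 N counts as forcing it
- lid (a joint): lid angle, rad: 0 shut tight, positive open. The stiff hinge leaves it where it is put. Pushed down it rests on the springy rubber seal at about 0.02 (front edge 4 mm up); to press it from there to 0 takes nearly 30 N at the front edge, and it comes back up when let go
- lid_hinge (a point): middle of the lid's hinge line (at case x = +100 mm, z = 88 mm); the line runs along the case's y
- lid_front (a point): point on the outer top face of the lid, in the middle of its width, 15 mm in from the front edge, 185 mm from the hinge line and 45 mm above it when shut. A good place to push the lid down; the lid's top is a flat 200 x 300 mm plate
- keeper (a point): seat of the steel keeper on the lid's front: centre of the cross bar when hooked. Turns with the lid; axes as the case's when shut. A ledge 28 mm wide (y) with an upturned lip; gutter between lid face and lip 8 mm wide, seat 5.5 mm out from the lid face, lip's top 3 mm above the seat, lip's outer face 7 mm out from it. Flat lid face above. Shut, the seat is 99 mm above the bench
- lever (a joint): angle of the red latch lever, rad: 0 right down, flat along the case's front wall; starts at about 1.8 to 2.05, standing out from the wall and slightly upward. Lightly stiff, stays where left. With the loop hooked it resists by a few N at its end until it goes over centre near 0.4, then pulls itself home
- lever_pivot (a point): lever's pivot: 14 mm out from the case's front wall, 62 mm above the bench, axis along the case's y
- lever_tip (a point): free end of the red lever, 52 mm from its pivot. The lever is 24 mm wide and 5 mm thick, its outer face 3.5 mm outside the pivot line; when down it hangs straight below the pivot with its end about 10 mm above the bench
- bail_bar (a point): centre of the cross bar (5 mm thick, 40 mm along y) of the steel wire loop, pinned to the lever 18 mm from the lever's pivot; bar to pins 55 mm. Free-swinging, first flopped outwards over the lever, 30 to 50 degrees off upright. A level push drags the lever down too; one that rises with the bar won't. Past upright it leans on the lid face above the keeper and drops in as the lever goes down
- polish_center (a point): centre of a white jar, 50 mm across and 62 mm high, standing near the front of the case beside the latch; leave it
- rack: white block 90 x 90 x 45 mm with upright steel barrels, 105 mm high overall; origin under its centre; leave it
- barrel0: loose steel barrel lying on the bench, 13 mm thick, about 130 mm long; leave it
- barrel1: a second such barrel; leave it
- driver: red power screwdriver lying on the bench, 205 mm long, 38 mm thick; leave it

How it is judged:
By the outcome, as a careful person would: the job done as asked, in the order asked, and still so for the second after the job is handed in, with the robot touching nothing.
It also fails if it takes over 56 s, if anything falls off the work surface, if the arm or the gripper's body presses on something with over 40 N, if the wrist force passes 120 N, or if a joint passes its speed limit or range.

### The arm

A 6-joint arm with a two-finger parallel gripper is mounted at the origin on the work surface. World frame = base frame: x ahead of the robot, y to its left, z up, the work surface at z = 0. Lengths are in m, angles in rad, forces in N, time in s.
With the tool pointing down it reaches from about 0.425 to 0.95 m from the base axis. Payload 3.5 kg.
Tool frame: the origin (TCP) lies at the very end of the fingers, on their centre line; the grasp point (between the pads) lies 19 mm behind it (ctrl.grip_point_offset is the distance from the TCP to the grasp point, in m); z points along the fingers, y is the line along which they close (so a half turn about z gives the same grasp; the last joint's range is limited). The gripper opens to 85 mm and grips with 20 to 120 N. Pads are 22 mm wide; open, the fingers measure 114 mm over their backs; the gripper's body (76 mm by 85 mm) begins 54 mm behind the grasp point. The pads swing forward as they close: fully open they stand 13 mm farther back than shut.
Start: joints at [-1.42, 0.286, 1.577, -0, 1.279, -0.15], TCP at [0.2, -0.645, 0.231] pointing down, gripper open.
Joint ranges: [-2.77, 2.77], [-0.9, 2.22], [0.21, 2.48], [-1.53, 4.67], [0.24, 2.81], [-2.84, 2.84]. Speed limits (rad/s): [2.79, 2.79, 3.14, 3.14, 3.14, 3.14].

### API

Orientations are given as a unit quaternion [x, y, z, w].
In Python, from plant import ctrl gives the robot as it stands. The module is installed in compiled form; this text tells all that it offers.
- The arm moves only by the shell command python3 -m pendant 'ROWS' [OPENING] [FORCE]. ROWS is JSON, a list of rows, each an object of numbers: "dx", "dy", "dz": the shift along the tool's x, y, z in cm; "twist": the turn about the tool's z in degrees. A call has 1 to 10 rows; each row is the pose to reach, as a shift and turn from the pose commanded when the call began, along the tool's axes at that moment; what a row does not reach only later rows make up. A row lasts 1/8 s, in which the tool goes at most 62.5 mm and 10.7 degrees, less where a joint would pass 70% of its speed; a pose out of reach is approached as far as the arm can. A call with a gripper value outside its range is refused whole. OPENING is the opening in per cent of the stroke, from 0 (shut) to 100 (fully open), set as the call begins (- or left out, the last holds). The fingers move at their own pace and stop on an object; FORCE is the grip in N (left out, the last holds). Time passes only in rows, so rows that repeat a pose let the fingers close. It gives the time, the measured TCP pose, the force, the opening and the grip force at its end, in the units of the state.
- ctrl.get_state(): the state, without advancing time (a new reading comes with each control period).
- ctrl.read_camera(name): name is "scene" or "side" or "wrist"; returns a dict with "img" (420x560x3 uint8, red, green, blue), "depth" (420x560 float32, m along the optical axis (not along the pixel's ray), 0 where there is no reading), "camera_matrix" (3x3 intrinsics, pixels), "xyz" and "rotation" of the camera in the world; the wrist camera has in their place "tool_from_camera" (4x4, takes a point from camera to tool coordinates, whose origin is the TCP and whose axes are the flange's). Camera axes: x right, y up, looking along -z (the intrinsics and any distortion apply to the point x, -y, -z); pixel columns grow to the right and rows downward; lengths in m; the calibration is good to about 2 mm. The wrist camera is an equidistant fisheye: a pixel r from the principal point sees the ray r / f radians off the axis. A picture is of the moment at which its call begins: read the wrist's pose just before it.
- ctrl.sign_off(): hands the job in; it is judged then, once.
The state is a dict: "time": time; "qpos": joint angles; "dq": joint speeds; "joint_efforts": joint torques, N m; "eef_pos": TCP position; "tcp_rot": TCP orientation; "contact_force": force on the tool from outside, world axes, zero at the start; "wrist_torque": the same for the moment, N m; "opening": opening from 0.0 (shut) to 1.0 (fully open); "finger_force": force on a finger pad.
Only numpy, scipy, OpenCV 4.12 (cv2) and the standard library are available. Lean on these libraries where they do the work, as an engineer would, in place of code of your own. Each camera call takes 0.05 s, during which the arm holds its last target. There are 200 camera calls.

## Working session

There is one attempt and no reset: what is moved stays moved. The work goes in short steps, Python scripts to look and compute and a shell command to move; the robot and the scene stay as the last step left them, time stands still between calls to the robot, and variables do not carry over. Pictures are saved under pics/ and viewed, at most 10 in all, crops included, and the job is handed in when it is done.

```bash
mkdir -p pics; cat > h.py <<'E'
import numpy as np, cv2
from plant import ctrl
from scipy.spatial.transform import Rotation as R
def grab(n):
    s=ctrl.get_state(); c=ctrl.read_camera(n); c['s']=s; return c
def cloud(c):
    d=c['depth']; K=c['camera_matrix']; v,u=np.mgrid[:d.shape[0],:d.shape[1]]
    P=np.stack([(u-K[0,2])/K[0,0]*d,-(v-K[1,2])/K[1,1]*d,-d],-1)
    return P@np.array(c['rotation']).reshape(3,3).T+c['xyz']
def save(n,img): cv2.imwrite('pics/'+n,cv2.cvtColor(img,cv2.COLOR_RGB2BGR))
E
python3 - <<'E'
from h import *
for n in('scene','side'):
    c=grab(n); save(n+'0.png',c['img']); np.save(n+'.npy',cloud(c)); np.save(n+'_i.npy',c['img']); print(n,c['xyz'],c['rotation'],c['camera_matrix'])
s=c['s'];print(s)
E
```

```text
Traceback (most recent call last):
  File "h.py", line 9, in cloud
    return P@np.array(c['rotation']).reshape(3,3).T+c['xyz']
             ~~~~~~~~~~~~~~~~~~~~~~~~~~~~~~~^^^^^
ValueError: cannot reshape array of size 4 into shape (3,3)
```

View pics/scene0.png

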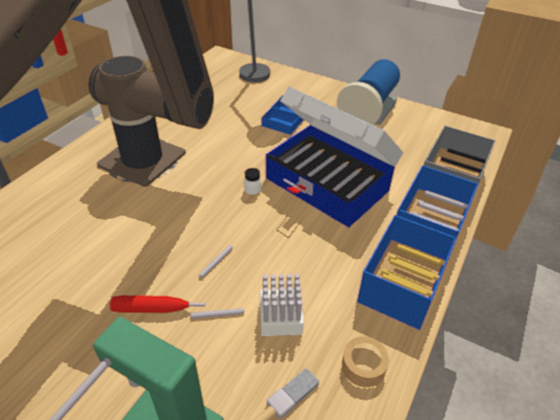

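The scene view shows the open case with its front wall toward the lower left, the red lever at about (297,188), the jar at (252,181) and the lid tilted back at about (340,125).

```bash
sed -i "s/np.array(c\['rotation'\]).reshape(3,3).T/R.from_quat(c['rotation']).as_matrix().T/" h.py
python3 - <<'E'
from h import *
for n in('scene','side'):
    c=grab(n); save(n+'1.png',c['img']); np.save(n+'.npy',cloud(c)); np.save(n+'_i.npy',c['img']); print(n,c['xyz'],c['rotation'],c['camera_matrix'])
    P=cloud(c); I=c['img'].astype(int)
    blue=(I[...,2]>80)&(I[...,0]<50)&(I[...,1]<60)
    if n=='scene':
        save('crop0.png',cv2.resize(c['img'][60:240,220:420],None,fx=3.3,fy=3.3,interpolation=cv2.INTER_CUBIC))
        for uv in[(268,160),(268,182),(346,217),(389,182),(330,125),(290,95),(395,155),(252,175),(297,188)]: print(uv,P[uv[1],uv[0]].round(3))
s=c['s'];print(s)
E
```

```text
scene [ 0.92291934 -0.82963034  0.92237653] [0.38764866 0.09185649 0.2342152  0.88681122] [[489.78608014   0.         279.92964887]
 [  0.         489.78608014 202.42730416]
 [  0.           0.           1.        ]]
(268, 160) [0.38  0.108 0.072]
(268, 182) [ 0.382  0.105 -0.006]
(346, 217) [0.649 0.047 0.034]
(389, 182) [0.7   0.225 0.043]
(330, 125) [0.543 0.137 0.228]
(290, 95) [0.403 0.184 0.248]
(395, 155) [0.699 0.231 0.133]
(252, 175) [0.369 0.041 0.061]
(297, 188) [0.519 0.016 0.1  ]
side [ 0.35435803 -1.21398816  0.74848742] [ 0.49823985 -0.03476745 -0.06480767  0.86391449] [[455.32703111   0.         275.00892617]
 [  0.         455.32703111 204.12309395]
 [  0.           0.           1.        ]]
{'time': 0.1, 'qpos': array([-1.41999206e+00,  2.87104942e-01,  1.57803789e+00, -5.57468716e-06,
        1.27856535e+00, -1.50018745e-01]), 'dq': array([ 0.00191287, -0.00254653, -0.00360452,  0.00012915,  0.00184091,
        0.00039   ]), 'joint_efforts': array([ 9.26546927e-04, -4.07294655e+01, -2.93697488e+01, -1.46601615e-04,
        3.42004590e-03,  3.32817997e-06]), 'eef_pos': array([ 0.19993233, -0.64409509,  0.23006296]), 'tcp_rot': array([ 9.88708825e-01,  1.49845720e-01, -3.08376914e-06, -1.05776273e-03]), 'contact_force': array([ 0.18489963, -0.45745016,  0.38139287]), 'wrist_torque': array([-0.01849549,  0.00763104,  0.00284878]), 'finger_force': 0.0, 'opening': 1.0002263271648995}
```

View pics/side1.png

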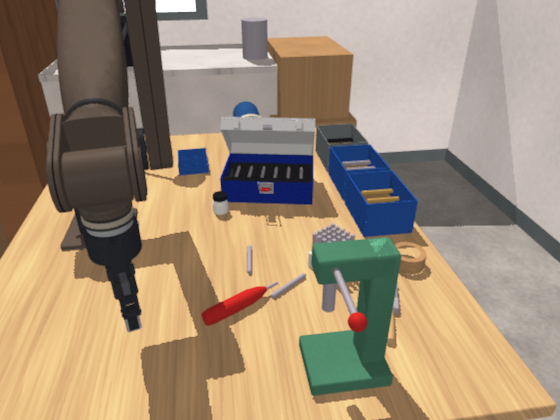

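View pics/crop0.png

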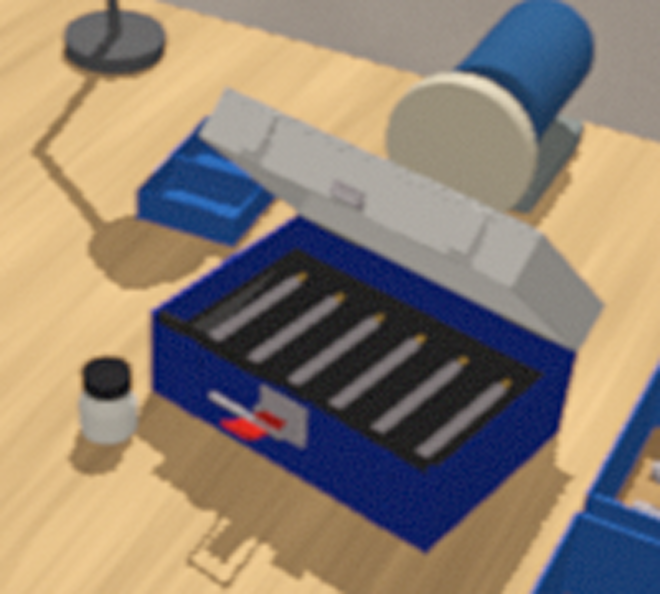

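```bash
cat > fit.py <<'E'
from h import *
P=np.concatenate([np.load('scene.npy').reshape(-1,3),np.load('side.npy').reshape(-1,3)]);I=np.concatenate([np.load('scene_i.npy').reshape(-1,3),np.load('side_i.npy').reshape(-1,3)]).astype(int)
blue=(I[:,2]>60)&(I[:,0]<50)&(I[:,1]<50)
Q=P[blue&(P[:,2]>.01)&(P[:,2]<.095)&(P[:,0]>.33)&(P[:,0]<.75)&(P[:,1]>-.05)&(P[:,1]<.35)]
# ransac front wall (vertical line in xy with normal near -y)
rng=np.random.default_rng(0);best=0
for _ in range(800):
    a,b=Q[rng.choice(len(Q),2)][:,:2]; t=b-a
    if np.linalg.norm(t)<.08: continue
    n=np.array([t[1],-t[0]])/np.linalg.norm(t)
    if abs(n[1])<.85: continue
    if n[1]>0:n=-n
    m=abs((Q[:,:2]-a)@n)<.0025
    if m.sum()>best: best=m.sum();bm=m
F=Q[bm]; c=F[:,:2].mean(0); u,s,vt=np.linalg.svd(F[:,:2]-c); n=vt[1]; n=n if n[1]<0 else -n
t=np.array([n[1],-n[0]]) # z x xc with xc=-n -> yc=(-xc_y,xc_x)=(n_y,-n_x)
pr=(F[:,:2]-c)@t
print(best,'n',n,'width',pr.min(),pr.max(),np.percentile(pr,[.5,99.5]))
lo,hi=np.percentile(pr,[.3,99.7]); mid=c+t*(lo+hi)/2 - n*0.1
print('case_mid',mid,'yaw',np.arctan2(-n[1],-n[0]))
xc=-n; 
def loc(p): d=p[:,:2]-mid; return np.c_[d@xc,d@t,p[:,2]]
L=loc(P)
red=(I[:,0]>150)&(I[:,1]<60)&(I[:,2]<60)&(abs(L[:,0]+.13)<.07)&(abs(L[:,1])<.05)
print('red',L[red].round(3)[::3])
ju=(abs(L[:,0]+.15)<.12)&(L[:,1]>.05)&(L[:,1]<.17)&(L[:,2]>.03)&(L[:,2]<.075)&(L[:,0]<-.105)
print('jar',L[ju].mean(0),L[ju].min(0),L[ju].max(0),ju.sum())
g=(abs(L[:,1])<.145)&(L[:,2]>.13)&(L[:,2]<.4)&(abs(L[:,0]-.1)<.2)&(abs(I-I.mean(1,keepdims=True)).max(1)<25)
G=L[g]; print('lid x,z'); 
for z in np.arange(.1,.34,.015):
    k=abs(G[:,2]-z)<.005
    if k.sum()>5: print(z.round(3),k.sum(),np.percentile(G[k,0],[2,50,98]).round(3),np.percentile(G[k,1],[1,99]).round(3))
b=(abs(L[:,1])<.04)&(L[:,0]<-.108)&(L[:,0]>-.2)&(L[:,2]>.05)&(L[:,2]<.2)
print(np.c_[L[b].round(3),I[b]][:60])
E
python3 fit.py
```

```text
1897 n [-0.21673971 -0.97622943] width -0.1339238436944114 0.163445510084931 [-0.13236873  0.16015326]
case_mid [0.53721446 0.17651708] yaw 1.3523227824240358
red [[-0.112  0.008  0.064]
 [-0.165  0.009  0.087]
 [-0.151  0.011  0.077]
 [-0.143  0.007  0.074]
 [-0.164  0.003  0.086]
 [-0.151  0.004  0.077]
 [-0.142  0.001  0.073]
 [-0.157 -0.002  0.081]
 [-0.148 -0.004  0.077]
 [-0.163 -0.003  0.083]
 [-0.153 -0.005  0.077]
 [-0.144 -0.008  0.073]
 [-0.155 -0.01   0.078]
 [-0.124  0.006  0.067]
 [-0.118 -0.003  0.065]
 [-0.169  0.008  0.088]
 [-0.162 -0.001  0.084]
 [-0.166 -0.01   0.087]
 [-0.166 -0.001  0.083]]
jar [-0.15795836  0.13214687  0.05130161] [-0.18545134  0.05649486  0.03000826] [-0.10522612  0.16598805  0.07386424] 570
lid x,z
0.13 125 [0.1   0.113 0.284] [-0.145  0.143]
0.145 248 [0.092 0.102 0.288] [-0.138  0.142]
0.16 244 [0.077 0.088 0.286] [-0.143  0.142]
0.175 225 [0.058 0.071 0.282] [-0.143  0.143]
0.19 91 [-0.001  0.055  0.062] [-0.145  0.145]
0.205 6 [-0.018  0.009  0.041] [-0.145  0.13 ]
0.22 11 [-0.035 -0.033 -0.028] [-0.143  0.131]
0.235 839 [-0.044 -0.035 -0
[... 3199 characters left out ...]
0e+01]
 [-1.16e-01  5.00e-03  6.50e-02  1.43e+02  2.30e+01  2.10e+01]
 [-1.14e-01  3.00e-03  6.50e-02  1.43e+02  4.00e+01  4.10e+01]
 [-1.12e-01  1.00e-03  6.40e-02  1.37e+02  6.00e+01  6.30e+01]
 [-1.61e-01  1.60e-02  8.30e-02  1.10e+02  3.50e+01  8.20e+01]
 [-1.51e-01  1.00e-02  8.00e-02  1.76e+02  3.30e+01  7.10e+01]
 [-1.42e-01  1.40e-02  7.20e-02  2.03e+02  4.00e+01  5.60e+01]
 [-1.42e-01  1.10e-02  7.50e-02  2.16e+02  5.30e+01  5.00e+01]
 [-1.42e-01  8.00e-03  7.60e-02  2.10e+02  7.80e+01  7.50e+01]
 [-1.69e-01 -1.70e-02  1.09e-01  1.90e+02  1.12e+02  1.11e+02]
 [-1.69e-01 -2.00e-02  1.10e-01  1.64e+02  1.21e+02  1.21e+02]
 [-1.65e-01 -2.00e-02  1.08e-01  1.43e+02  1.11e+02  1.10e+02]]
```

```bash
cat >> h.py <<'E'
mid=np.array([.5372,.1765]); yaw=1.3523
xc=np.array([np.cos(yaw),np.sin(yaw)]); yc=np.array([-xc[1],xc[0]])
def W(x,y,z): p=mid+x*xc+y*yc; return np.array([*p,z])
def C(p): d=np.asarray(p)[:2]-mid; return np.array([d@xc,d@yc,p[2]])
def to(*pts,s=None):
    s=s or ctrl.get_state(); Rt=R.from_quat(s['tcp_rot']).as_matrix()
    for p in pts: print('rows cm',((np.asarray(p)-s['eef_pos'])@Rt*100).round(2))
    a=np.arctan2(Rt[1,0],Rt[0,0]); print('case tcp mm',(C(s['eef_pos'])*1000).round(1),'twist needed',np.degrees(a-(yaw-np.pi/2)).round(2),'F',s['contact_force'].round(1),'t',s['time'],'q',s['qpos'].round(2))
E
python3 - <<'E'
from h import *
P=np.concatenate([np.load('scene.npy').reshape(-1,3),np.load('side.npy').reshape(-1,3)])
for x0 in np.arange(.1,.8,.1):
    print(x0.round(1),[ (lambda k:(P[k,2].max().round(2) if k.any() else None))((P[:,0]>x0)&(P[:,0]<x0+.1)&(P[:,1]>y0)&(P[:,1]<y0+.1)&(P[:,2]<.6)) for y0 in np.arange(-.7,.4,.1)])
to([.45,-.3,.38],W(.06,0,.38),W(.06,0,.265))
E
```

```text
0.1 [np.float64(0.53), np.float64(0.57), np.float64(0.6), np.float64(0.6), np.float64(0.6), np.float64(0.6), np.float64(0.6), np.float64(0.32), np.float64(0.0), np.float64(0.01), np.float64(0.01)]
0.2 [np.float64(0.53), np.float64(0.57), np.float64(0.6), np.float64(0.6), np.float64(0.6), np.float64(0.6), np.float64(0.55), np.float64(0.52), np.float64(0.01), np.float64(0.0), np.float64(0.04)]
0.3 [np.float64(0.01), np.float64(0.01), np.float64(0.04), np.float64(0.04), np.float64(0.0), np.float64(0.01), np.float64(0.01), np.float64(0.09), np.float64(0.26), np.float64(0.26), np.float64(0.04)]
0.4 [np.float64(0.0), np.float64(0.0), np.float64(0.04), np.float64(0.04), np.float64(0.02), np.float64(0.02), np.float64(0.01), np.float64(0.11), np.float64(0.26), np.float64(0.26), np.float64(0.15)]
0.5 [np.float64(0.29), np.float64(0.29), np.float64(0.0), np.float64(0.05), np.float64(0.11), np.float64(0.0), np.float64(0.0), np.float64(0.11), np.float64(0.26), np.float64(0.19), np.float64(0.13)]
0.6 [np.float64(0.29), np.float64(0.29), np.float64(0.0), np.float64(0.11), np.float64(0.11), np.float64(0.01), np.float64(0.0), np.float64(0.1), np.float64(0.26), np.float64(0.2), np.float64(0.0)]
0.7 [np.float64(0.0), np.float64(0.02), np.float64(0.03), np.float64(0.04), np.float64(0.04), np.float64(0.11), np.float64(0.11), np.float64(0.11), np.float64(0.11), np.float64(0.16), np.float64(0.11)]
rows cm [ 34.09 -25.49 -14.92]
rows cm [ 59.51 -73.63 -14.82]
rows cm [ 59.51 -73.61  -3.32]
case tcp mm [-874.3  151.4  230.2] twist needed 29.75 F [0.2 0.6 0.4] t 0.15 q [-1.42  0.29  1.58  0.    1.28 -0.15]
```

```bash
python3 -m pendant '[{"dx":10,"dy":-8,"dz":-12},{"dx":20,"dy":-16,"dz":-15,"twist":5},{"dx":34,"dy":-25.5,"dz":-15,"twist":15},{"dx":34,"dy":-25.5,"dz":-15,"twist":20},{"dx":34,"dy":-25.5,"dz":-15,"twist":29.75},{"dx":34,"dy":-25.5,"dz":-15,"twist":29.75},{"dx":59.5,"dy":-73.6,"dz":-15,"twist":29.75},{"dx":59.5,"dy":-73.6,"dz":-15,"twist":29.75},{"dx":59.5,"dy":-73.6,"dz":-15,"twist":29.75},{"dx":59.5,"dy":-73.6,"dz":-15,"twist":29.75}]' 0 20; python3 -c "
from h import *
to(W(.06,0,.38),W(.06,0,.265))"
```

```text
rows cm [ 59.51 -73.63 -14.82]
rows cm [ 59.51 -73.61  -3.32]
case tcp mm [-874.3  151.4  230.2] twist needed 29.75 F [0.2 0.6 0.4] t 0.15 q [-1.42  0.29  1.58  0.    1.28 -0.15]$[0]: bad value
```

```bash
python3 -m pendant '[{"dx":10,"dy":-8,"dz":-12,"twist":0},{"dx":20,"dy":-16,"dz":-15,"twist":5},{"dx":34,"dy":-25.5,"dz":-15,"twist":15},{"dx":34,"dy":-25.5,"dz":-15,"twist":20},{"dx":34,"dy":-25.5,"dz":-15,"twist":29.75},{"dx":34,"dy":-25.5,"dz":-15,"twist":29.75},{"dx":59.5,"dy":-73.6,"dz":-15,"twist":29.75},{"dx":59.5,"dy":-73.6,"dz":-15,"twist":29.75},{"dx":59.5,"dy":-73.6,"dz":-15,"twist":29.75},{"dx":59.5,"dy":-73.6,"dz":-15,"twist":29.75}]' 0 20; python3 -c "
from h import *
to(W(.06,0,.38),W(.06,0,.265))"; python3 -m pendant --help | head -20
```

```text
time: 1.4
eef_pos: [0.4614, -0.1209, 0.3695]
tcp_rot: [0.994, -0.109, 0.0, -0.0]
contact_force: [0.9, -0.4, 0.7]
opening: 0.0
finger_force: 0.0
rows cm [  0.95 -36.67  -1.05]
rows cm [  0.94 -36.67  10.45]
case tcp mm [-306.7    9.6  369.5] twist needed -0.02 F [ 0.9 -0.4  0.7] t 1.4 q [-0.47 -0.24  1.86  0.    1.52  1.32]invalid input: not JSON, or not a number
```

```bash
python3 -m pendant '[{"dx":1,"dy":-36.5,"dz":-1,"twist":0},{"dx":1,"dy":-36.5,"dz":-1,"twist":0},{"dx":1,"dy":-36.5,"dz":-1,"twist":0},{"dx":1,"dy":-36.5,"dz":-1,"twist":0},{"dx":1,"dy":-36.5,"dz":-1,"twist":0},{"dx":1,"dy":-36.5,"dz":-1,"twist":0},{"dx":1,"dy":-36.5,"dz":-1,"twist":0},{"dx":1,"dy":-36.5,"dz":5,"twist":0},{"dx":1,"dy":-36.5,"dz":10.5,"twist":0},{"dx":1,"dy":-36.5,"dz":10.5,"twist":0}]' 0 20; python3 - <<'E'
from h import *
import numpy as np
pts=[]
for th in (.78,.65,.5,.38,.28,.2,.14,.09,.06,.04,.03,.02):
    c,s=np.cos(th),np.sin(th)
    x=.1-.185*c+.045*s; z=.088+.185*s+.045*c
    # finger bottom, half 14.5 in x: contact corner at -x side
    pts.append(W(x+.0145,0,z))
to(*pts)
E
```

```text
time: 2.65
eef_pos: [0.547, 0.2295, 0.2583]
tcp_rot: [0.994, -0.109, -0.006, 0.002]
contact_force: [-0.7, -0.2, -0.6]
opening: -0.001
finger_force: 0.0
rows cm [0.21 3.92 0.84]
rows cm [0.23 5.93 2.29]
rows cm [0.25 7.99 4.26]
rows cm [0.27 9.41 6.04]
rows cm [ 0.29 10.43  7.65]
rows cm [ 0.31 11.12  9.01]
rows cm [ 0.32 11.57 10.06]
rows cm [ 0.33 11.9  10.95]
rows cm [ 0.34 12.07 11.5 ]
rows cm [ 0.34 12.17 11.86]
rows cm [ 0.34 12.23 12.05]
rows cm [ 0.35 12.27 12.23]
case tcp mm [ 53.9   2.  258.3] twist needed -0.05 F [-0.7 -0.2 -0.6] t 2.65 q [ 0.23  0.09  1.75 -0.    1.31  2.02]
```

```bash
python3 -m pendant '[{"dx":0.2,"dy":1.5,"dz":0,"twist":0},{"dx":0.2,"dy":3,"dz":0.4,"twist":0},{"dx":0.2,"dy":3.9,"dz":0.8,"twist":0},{"dx":0.2,"dy":4.6,"dz":1.3,"twist":0},{"dx":0.2,"dy":5.3,"dz":1.8,"twist":0},{"dx":0.2,"dy":5.9,"dz":2.3,"twist":0},{"dx":0.2,"dy":6.6,"dz":2.9,"twist":0},{"dx":0.2,"dy":7.3,"dz":3.6,"twist":0},{"dx":0.2,"dy":8,"dz":4.3,"twist":0},{"dx":0.2,"dy":8,"dz":4.3,"twist":0}]'; python3 - <<'E'
from h import *
to(W(0,0,.1))
c=grab('side'); save('side2.png',cv2.resize(c['img'][90:230,190:360],None,fx=3.5,fy=3.5))
E
```

```text
time: 3.9
eef_pos: [0.534, 0.1521, 0.22]
tcp_rot: [0.994, -0.109, -0.001, 0.0]
contact_force: [0.7, -1.0, 0.2]
opening: 0.003
finger_force: 0.0
rows cm [-0.18 -2.46 12.  ]
case tcp mm [-24.5  -2.1 220. ] twist needed -0.04 F [ 0.7 -1.   0.2] t 3.9 q [0.09 0.03 1.88 0.   1.23 1.88]
```

View pics/side2.png

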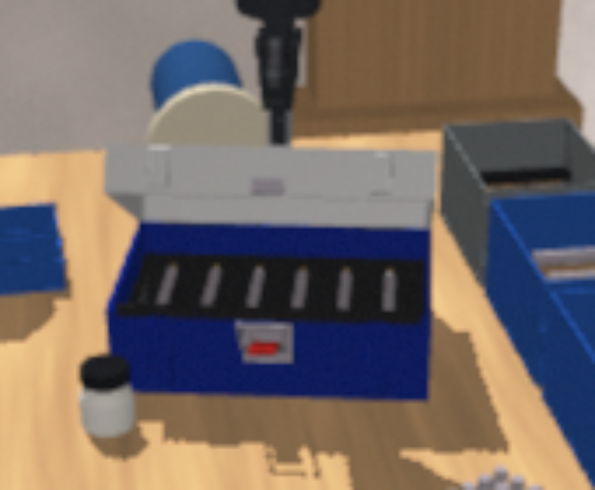

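The near-level lid is being pushed down by the closed fingers at about (280,140), and the loop and lever are untouched at about (265,345).

```bash
python3 -m pendant '[{"dx":-0.2,"dy":0.8,"dz":1.1,"twist":0},{"dx":-0.2,"dy":1.6,"dz":2.2,"twist":0},{"dx":-0.2,"dy":2.1,"dz":3,"twist":0},{"dx":-0.2,"dy":2.6,"dz":3.8,"twist":0},{"dx":-0.2,"dy":2.95,"dz":4.5,"twist":0},{"dx":-0.2,"dy":3.3,"dz":5.1,"twist":0},{"dx":-0.2,"dy":3.6,"dz":5.7,"twist":0},{"dx":-0.2,"dy":3.8,"dz":6.2,"twist":0},{"dx":-0.2,"dy":4,"dz":6.7,"twist":0},{"dx":-0.2,"dy":4.1,"dz":7.1,"twist":0}]'
python3 -m pendant '[{"dx":0,"dy":0.1,"dz":0.2,"twist":0},{"dx":0,"dy":0.1,"dz":0.3,"twist":0},{"dx":0,"dy":0.2,"dz":0.5,"twist":0},{"dx":0,"dy":0.2,"dz":0.6,"twist":0},{"dx":0,"dy":0.3,"dz":0.7,"twist":0},{"dx":0,"dy":0.3,"dz":0.75,"twist":0},{"dx":0,"dy":0.3,"dz":0.8,"twist":0},{"dx":0,"dy":0.3,"dz":0.8,"twist":0}]'; python3 -c "
from h import *
to(W(0,0,.1))"
```

```text
time: 5.2
eef_pos: [0.524, 0.1129, 0.1502]
tcp_rot: [0.994, -0.109, -0.0, 0.0]
contact_force: [-0.9, -0.1, 0.8]
opening: 0.001
finger_force: 0.6
time: 6.2
eef_pos: [0.5234, 0.11, 0.1426]
tcp_rot: [0.994, -0.109, 0.0, 0.0]
contact_force: [-0.6, -0.1, 0.4]
opening: 0.001
finger_force: 0.4
rows cm [-0.1  -6.79  4.26]
case tcp mm [-67.9  -1.  142.6] twist needed 0.01 F [-0.6 -0.1  0.4] t 6.2 q [ 0.02  0.07  2.   -0.    1.08  1.81]
```

```bash
python3 -m pendant '[{"dx":0,"dy":0,"dz":0.2,"twist":0},{"dx":0,"dy":0,"dz":0.3,"twist":0},{"dx":0,"dy":0,"dz":0.4,"twist":0},{"dx":0,"dy":0,"dz":0.45,"twist":0},{"dx":0,"dy":0,"dz":0.5,"twist":0},{"dx":0,"dy":0,"dz":0.5,"twist":0}]'; python3 -c "
from h import *
to(W(0,0,.1))"
```

```text
time: 6.95
eef_pos: [0.5233, 0.1102, 0.1375]
tcp_rot: [0.994, -0.109, -0.0, -0.0]
contact_force: [0.8, -1.5, 0.5]
opening: 0.001
finger_force: 0.3
rows cm [-0.08 -6.77  3.75]
case tcp mm [-67.7  -0.8 137.5] twist needed 0.0 F [ 0.8 -1.5  0.5] t 6.95 q [0.02 0.08 2.   0.   1.07 1.81]
```

```bash
python3 -m pendant '[{"dx":0,"dy":0,"dz":0.05,"twist":0},{"dx":0,"dy":0,"dz":0.1,"twist":0},{"dx":0,"dy":0,"dz":0.1,"twist":0}]';  python3 -m pendant '[{"dx":0,"dy":0,"dz":0.05,"twist":0},{"dx":0,"dy":0,"dz":0.1,"twist":0},{"dx":0,"dy":0,"dz":0.1,"twist":0}]'; python3 - <<'E'
from h import *
to(W(0,0,.1))
P=[];I=[]
for n in('scene','side'):
    c=grab(n);P.append(cloud(c).reshape(-1,3));I.append(c['img'].reshape(-1,3))
P=np.concatenate(P);I=np.concatenate(I).astype(int)
d=P[:,:2]-mid;L=np.c_[d@xc,d@yc,P[:,2]]
k=(abs(L[:,1])<.14)&(abs(L[:,1])>.05)&(abs(L[:,0])<.095)&(L[:,2]<.16)&(L[:,2]>.1)
print(k.sum(),np.polyfit(L[k,0],L[k,2],1))
for x in(-.09,-.08,-.06,0,.05): 
    q=k&(abs(L[:,0]-x)<.005); print(x,np.median(L[q,2]))
E
```

```text
time: 7.32
eef_pos: [0.5234, 0.1101, 0.1367]
tcp_rot: [0.994, -0.109, -0.0, 0.0]
contact_force: [-0.3, -0.3, 2.3]
opening: 0.0
finger_force: 1.1
time: 7.7
eef_pos: [0.5234, 0.11, 0.1363]
tcp_rot: [0.994, -0.109, -0.0, 0.0]
contact_force: [-2.8, -1.1, 4.8]
opening: -0.001
finger_force: 2.8
rows cm [-0.09 -6.79  3.62]
case tcp mm [-67.9  -0.9 136.3] twist needed 0.02 F [-2.8 -1.1  4.8] t 7.7 q [ 0.02  0.08  2.   -0.    1.06  1.81]
3402 [-0.01624701  0.13390747]
-0.09 0.134942806876869
-0.08 0.13489924220724853
-0.06 0.13543660474416103
0 0.13398170988565883
0.05 0.13323051441655032
```

```bash
python3 -m pendant '[{"dx":0,"dy":0,"dz":-3,"twist":0},{"dx":0,"dy":0,"dz":-6.5,"twist":0},{"dx":0,"dy":5,"dz":-6.5,"twist":0},{"dx":0,"dy":10,"dz":-6.5,"twist":0},{"dx":-0.1,"dy":15.2,"dz":-6.5,"twist":0},{"dx":-0.1,"dy":15.2,"dz":-6.5,"twist":0},{"dx":-0.1,"dy":15.2,"dz":-6.5,"twist":0}]'; python3 - <<'E'
from h import *
to(W(-.20,0,.1))
P=[];I=[]
for n in('scene','side'):
    c=grab(n);P.append(cloud(c).reshape(-1,3));I.append(c['img'].reshape(-1,3))
    if n=='scene': save('crop3.png',cv2.resize(c['img'][90:240,230:420],None,fx=3.5,fy=3.5,interpolation=cv2.INTER_CUBIC))
P=np.concatenate(P);d=P[:,:2]-mid;L=np.c_[d@xc,d@yc,P[:,2]]
k=(abs(L[:,1])<.03)&(L[:,0]<-.15)&(L[:,0]>-.18)&(L[:,2]>.1)&(L[:,2]<.125); print('bar',k.sum(),np.median(L[k],0),L[k].min(0),L[k].max(0))
E
```

```text
time: 8.68
eef_pos: [0.4895, -0.0377, 0.2002]
tcp_rot: [0.994, -0.109, -0.0, -0.0]
contact_force: [-0.0, 0.3, -0.2]
opening: 0.002
finger_force: 0.0
rows cm [ 0.02 -1.94 10.02]
case tcp mm [-2.195e+02  2.000e-01  2.002e+02] twist needed -0.04 F [-0.   0.3 -0.2] t 8.675 q [-0.28 -0.1   2.05  0.    1.19  1.51]
bar 52 [-0.16902825 -0.00151695  0.10999862] [-0.17410452 -0.02148029  0.10067224] [-0.16147857  0.02267165  0.11328784]
```

View pics/crop3.png

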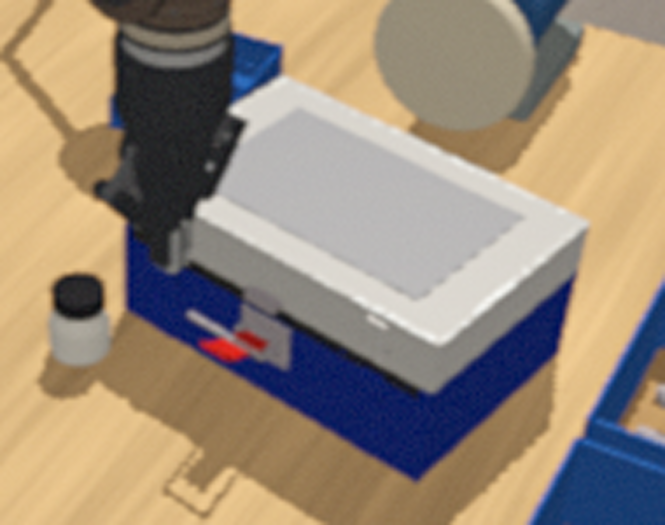

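The lid is shut on its seal, with the bar end at (190,315), the red lever at (225,350), and the closed fingers hovering in front of the case at (175,265).

```bash
python3 -m pendant '[{"dx":0,"dy":0,"dz":5,"twist":0},{"dx":0,"dy":0,"dz":10,"twist":0},{"dx":0,"dy":0,"dz":10,"twist":0},{"dx":0,"dy":0,"dz":10,"twist":0}]';  python3 -m pendant '[{"dx":0,"dy":-2,"dz":0,"twist":0},{"dx":0,"dy":-3.1,"dz":-0.1,"twist":0},{"dx":0,"dy":-3.5,"dz":-0.4,"twist":0},{"dx":0,"dy":-4.05,"dz":-0.85,"twist":0},{"dx":0,"dy":-4.5,"dz":-1.1,"twist":0},{"dx":0,"dy":-4.9,"dz":-1.3,"twist":0},{"dx":0,"dy":-5.4,"dz":-1.5,"twist":0},{"dx":0,"dy":-5.8,"dz":-1.65,"twist":0},{"dx":0,"dy":-5.8,"dz":-1.65,"twist":0}]'; python3 - <<'E'
from h import *
to(W(-.127,0,.116))
P=[];I=[]
c=grab('scene'); save('crop4.png',cv2.resize(c['img'][130:230,240:380],None,fx=5,fy=5,interpolation=cv2.INTER_CUBIC))
E
```

```text
time: 9.28
eef_pos: [0.4908, -0.0376, 0.1022]
tcp_rot: [0.994, -0.108, 0.001, 0.0]
contact_force: [-0.4, -0.4, 0.5]
opening: -0.002
finger_force: 0.0
time: 10.4
eef_pos: [0.5021, 0.0188, 0.1172]
tcp_rot: [0.994, -0.109, 0.0, 0.0]
contact_force: [-0.6, 0.4, 0.6]
opening: -0.004
finger_force: 0.0
rows cm [ 0.01 -3.45  0.12]
case tcp mm [-1.615e+02  1.000e-01  1.172e+02] twist needed 0.03 F [-0.6  0.4  0.6] t 10.4 q [-0.16  0.03  2.09 -0.    1.02  1.62]
```

View pics/crop4.png

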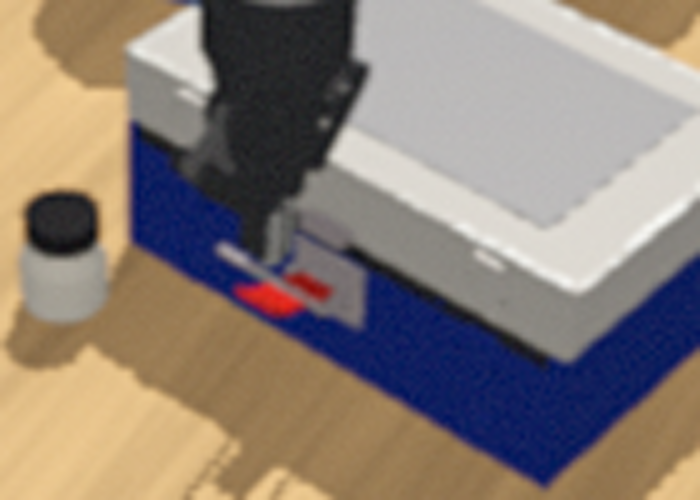

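The bar end at (220,245) has not moved and lies in front of the fingertip at (270,240). The tip is slimmer than I took it to be and passed over the bar, so I'll back out over the top and retry closer and lower.

```bash
python3 -m pendant '[{"dx":0,"dy":0,"dz":-2,"twist":0},{"dx":0,"dy":0,"dz":-2.2,"twist":0},{"dx":0,"dy":2.2,"dz":-2.2,"twist":0},{"dx":0,"dy":4.4,"dz":-2.2,"twist":0},{"dx":0,"dy":4.4,"dz":-2.2,"twist":0},{"dx":0,"dy":4.4,"dz":0,"twist":0},{"dx":0,"dy":4.4,"dz":1.8,"twist":0},{"dx":0,"dy":4.4,"dz":1.8,"twist":0}]';  python3 -m pendant '[{"dx":0,"dy":-1.5,"dz":0,"twist":0},{"dx":0,"dy":-2.3,"dz":0,"twist":0},{"dx":0,"dy":-2.8,"dz":0,"twist":0},{"dx":0,"dy":-3.1,"dz":-0.3,"twist":0},{"dx":0,"dy":-3.5,"dz":-0.6,"twist":0},{"dx":0,"dy":-3.9,"dz":-0.85,"twist":0},{"dx":0,"dy":-4.3,"dz":-1.1,"twist":0},{"dx":0,"dy":-4.8,"dz":-1.25,"twist":0},{"dx":0,"dy":-5.2,"dz":-1.4,"twist":0},{"dx":0,"dy":-5.2,"dz":-1.4,"twist":0}]'; python3 - <<'E'
from h import *
to(W(-.127,0,.116))
P=[];I=[]
c=grab('scene'); save('crop5.png',cv2.resize(c['img'][130:230,240:380],None,fx=5,fy=5,interpolation=cv2.INTER_CUBIC))
E
```

```text
time: 11.45
eef_pos: [0.4911, -0.0234, 0.0972]
tcp_rot: [0.994, -0.109, -0.002, -0.0]
contact_force: [0.3, -0.6, 0.1]
opening: 0.0
finger_force: 0.0
time: 12.7
eef_pos: [0.5039, 0.0267, 0.1132]
tcp_rot: [0.994, -0.109, 0.0, -0.0]
contact_force: [-0.3, -0.4, 0.4]
opening: -0.001
finger_force: 0.0
rows cm [ 0.   -2.65 -0.28]
case tcp mm [-153.5    0.   113.2] twist needed 0.03 F [-0.3 -0.4  0.4] t 12.7 q [-0.15  0.04  2.08  0.    1.01  1.64]
```

View pics/crop5.png

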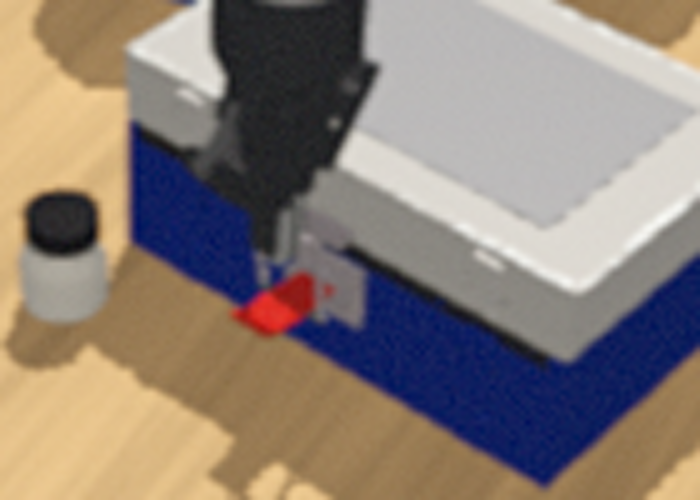

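The bar is now on the case side of the fingertip (wire side at (262,270)), and the lever tip at (235,315) has sunk slightly. I'll continue past upright.

```bash
python3 -m pendant '[{"dx":0,"dy":-0.5,"dz":-0.1,"twist":0},{"dx":0,"dy":-1,"dz":-0.2,"twist":0},{"dx":0,"dy":-1.5,"dz":-0.2,"twist":0},{"dx":0,"dy":-2,"dz":-0.2,"twist":0},{"dx":0,"dy":-2.5,"dz":-0.2,"twist":0},{"dx":0,"dy":-3,"dz":-0.2,"twist":0},{"dx":0,"dy":-3.4,"dz":-0.2,"twist":0},{"dx":0,"dy":-3.4,"dz":-0.2,"twist":0}]'; python3 -c "
from h import *
to(W(-.127,0,.116))"
```

```text
time: 13.75
eef_pos: [0.5112, 0.0599, 0.1151]
tcp_rot: [0.994, -0.109, -0.0, 0.0]
contact_force: [0.0, -0.4, 0.3]
opening: -0.001
finger_force: 0.0
rows cm [ 0.01  0.75 -0.09]
case tcp mm [-1.195e+02  1.000e-01  1.151e+02] twist needed 0.03 F [ 0.  -0.4  0.3] t 13.75 q [-0.08  0.06  2.06 -0.    1.02  1.71]
```

```bash
python3 -m pendant '[{"dx":0,"dy":2,"dz":-0.5,"twist":0},{"dx":0,"dy":6,"dz":-3,"twist":0},{"dx":0,"dy":10,"dz":-6,"twist":0},{"dx":0,"dy":12,"dz":-8,"twist":0},{"dx":0,"dy":12,"dz":-8,"twist":0}]'; python3 - <<'E'
from h import *
to(W(-.127,0,.116))
c=grab('scene'); a=cv2.resize(c['img'][140:225,260:350],None,fx=4.4,fy=6,interpolation=cv2.INTER_CUBIC)
d=grab('side'); b=cv2.resize(d['img'][140:225,220:310],None,fx=4.4,fy=6,interpolation=cv2.INTER_CUBIC); save('crop6.png',np.hstack([a,b]))
P=np.concatenate([cloud(c).reshape(-1,3),cloud(d).reshape(-1,3)]);I=np.concatenate([c['img'].reshape(-1,3),d['img'].reshape(-1,3)]).astype(int)
q=P[:,:2]-mid;L=np.c_[q@xc,q@yc,P[:,2]]
k=(abs(L[:,1])<.03)&(L[:,0]<-.104)&(L[:,0]>-.18)&(L[:,2]>.02)&(L[:,2]<.135)
o=L[k];print(np.c_[o*1000,I[k]][np.argsort(o[:,0])].round()[::4].astype(int))
E
```

```text
time: 14.38
eef_pos: [0.4861, -0.059, 0.1971]
tcp_rot: [0.994, -0.11, 0.002, 0.0]
contact_force: [0.1, -0.5, -0.6]
opening: 0.002
finger_force: 0.0
rows cm [ -0.19 -11.4    8.11]
case tcp mm [-241.    -1.2  197.1] twist needed -0.15 F [ 0.1 -0.5 -0.6] t 14.375 q [-0.33 -0.1   2.06  0.    1.18  1.46]
[[-172   -8   69   87   28   67]
 [-171   10   73  159   85   57]
 [-170   -4   68   85   26   66]
 [-169    1   74  176   43   34]
 [-169   -9   69  143   89   60]
 [-168   -1   71  165   57   39]
 [-167    0   73  200   38   30]
 [-165   -9   70  166   40   28]
 [-164    9   72  212   36   39]
 [-161    3   62   83   26   66]
 [-160   -4   67  214   41   32]
 [-158  -10   66  164   55   42]
 [-157   -5   69  223   44   33]
 [-156    2   67  221   49   39]
 [-154   -3   70  223   46   38]
 [-153   10   69  225   45   40]
 [-152   12   66  221   48   49]
 [-151  -12   65   92   68   85]
 [-150  -10   68  201   38   40]
 [-149    8   70  223   50   43]
 [-148   -5   67  225   49   39]
 [-147    3   69  223   51   41]
 [-146   -3   68  225   50   41]
 [-145   12   68  207   43   62]
 [-144 
[... 2923 characters left out ...]
  119]
 [-106   14   65  111  101  105]
 [-106   15   24   17   29   93]
 [-106   -4   71  120  112  115]
 [-106  -15   66  117  110  116]
 [-106   25   31   15   28   92]
 [-106  -24   73   16   28   93]
 [-106   -2   61  120   73   76]
 [-105   -8   76  117  111  117]
 [-105  -10   20   19   29   95]
 [-105   -5   65  118  104  108]
 [-105  -24   44   12   25   81]
 [-105   21  115  131  125  121]
 [-105  -15  112  123  119  122]
 [-105   -9   41   86   83  107]
 [-105   10  114  130  126  127]
 [-105    1   75  118  111  117]
 [-104    8   77  120  113  114]
 [-104  -21   58   74   71   96]
 [-104   20  107  123  118  121]
 [-104    0  109  126  121  117]
 [-104  -21   50   85   82  101]]
```

View pics/crop6.png

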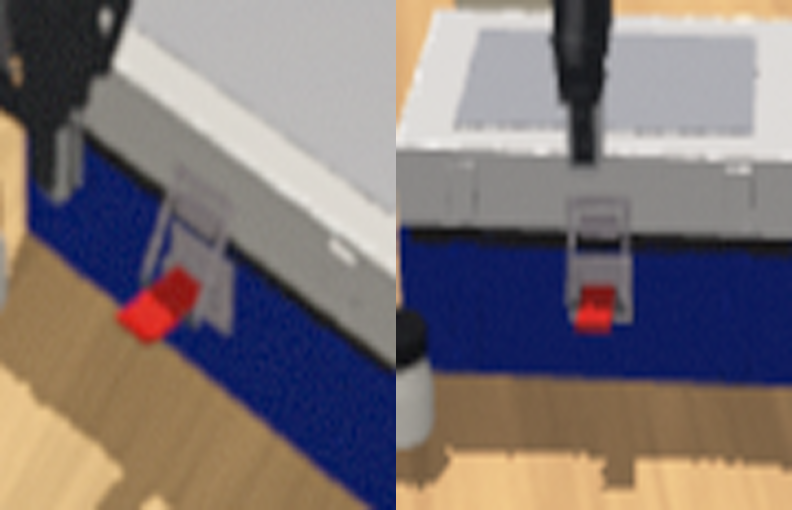

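The loop now leans on the lid face above the keeper (side view bar at (598,200), keeper at (600,222)), and the lever is roughly level. I'll open the gripper and measure the finger shape in the tool frame, so I can push the lever with the near finger's back.

```bash
python3 -m pendant '[{"dx":0,"dy":0,"dz":0,"twist":0},{"dx":0,"dy":0,"dz":0,"twist":0},{"dx":0,"dy":0,"dz":0,"twist":0},{"dx":0,"dy":0,"dz":0,"twist":0},{"dx":0,"dy":0,"dz":0,"twist":0},{"dx":0,"dy":0,"dz":0,"twist":0}]' 100; python3 - <<'E'
from h import *
to(W(-.2,0,.1))
for n in('side','scene'):
    c=grab(n); s=c['s']; T=(cloud(c).reshape(-1,3)-s['eef_pos'])@R.from_quat(s['tcp_rot']).as_matrix()*1000
    T=T[(abs(T[:,0])<45)&(abs(T[:,1])<70)]
    print(n)
    for z in range(-110,6,6):
        k=abs(T[:,2]-z)<3
        if k.any(): print(z,k.sum(),'y',np.percentile(T[k,1],[1,25,75,99]).round(),'x',T[k,0].min().round(),T[k,0].max().round())
E
```

```text
time: 15.22
eef_pos: [0.4852, -0.0575, 0.1951]
tcp_rot: [0.994, -0.109, 0.0, 0.0]
contact_force: [-0.1, -0.3, -0.0]
opening: 0.999
finger_force: 0.0
rows cm [ 0.   -3.98  9.51]
case tcp mm [-2.398e+02  1.000e-01  1.951e+02] twist needed 0.0 F [-0.1 -0.3 -0. ] t 15.225 q [-0.33 -0.1   2.06  0.    1.18  1.46]
side
-110 41 y [ 7. 38. 68. 69.] x -8.0 17.0
-104 48 y [-18.   9.  67.  70.] x -15.0 23.0
-98 31 y [-20.  14.  67.  70.] x -14.0 23.0
-92 23 y [-57.  24.  68.  69.] x -1.0 23.0
-86 16 y [16. 29. 68. 70.] x -6.0 20.0
-80 15 y [23. 35. 41. 67.] x -13.0 19.0
-74 10 y [19. 40. 61. 69.] x -13.0 20.0
-68 15 y [-23.  41.  68.  70.] x -13.0 19.0
-62 8 y [45. 49. 68. 69.] x -10.0 15.0
-56 4 y [-47. -45. -16.  56.] x 15.0 18.0
-50 9 y [-50.  48.  56.  59.] x -1.0 15.0
-44 19 y [-44.  49.  57.  59.] x -7.0 15.0
-38 19 y [-30.  47.  57.  59.] x -7.0 15.0
-32 28 y [-44. -40.  54.  59.] x -7.0 15.0
-26 23 y [-46. -42.  55.  59.] x -7.0 15.0
-20 27 y [-48. -41.  54.  58.] x -7.0 15.0
-14 16 y [-45. -41.  51.  53.] x -5.0 15.0
scene
-110 101 y [-63.  14.  62.  69.] x -10.0 22.0
-104 120 y [-67.  -9.  43.  69.] x -8.0 23.0
-98 92 y [-66. -12.  38.  70.] x -11.0 22.0
-92 75 y [-67. -24.  66.  70.] x -11.0 22.0
-86 82 y [-67. -23.  35.  70.] x -6.0 20.0
-80 86 y [-69. -26.  39.  69.] x -12.0 20.0
-74 71 y [-68. -31.  43.  69.] x -12.0 19.0
-68 80 y [-69. -62.  49.  69.] x -10.0 17.0
-62 45 y [-69. -59.  52.  68.] x -2.0 15.0
-56 33 y [-66. -48.  52.  56.] x -7.0 16.0
-50 32 y [-50. -45.  45.  57.] x -9.0 13.0
-44 37 y [-55. -43.  50.  57.] x -9.0 13.0
-38 41 y [-55. -43.  54.  58.] x -11.0 14.0
-32 39 y [-57. -44.  50.  57.] x -8.0 15.0
-26 37 y [-57. -43.  55.  57.] x -6.0 15.0
-20 36 y [-51. -44.  50.  55.] x -10.0 16.0
-14 16 y [-49. -44. -42.  49.] x -10.0 11.0
-8 1 y [48. 48. 48. 48.] x 3.0 3.0
```

```bash
python3 -m pendant '[{"dx":0,"dy":-1.5,"dz":3,"twist":0},{"dx":0,"dy":-2.5,"dz":6,"twist":0},{"dx":0,"dy":-3.3,"dz":9,"twist":0},{"dx":0,"dy":-3.3,"dz":11.8,"twist":0},{"dx":0,"dy":-3.3,"dz":11.8,"twist":0},{"dx":0,"dy":-3.3,"dz":11.8,"twist":0}]' 100; python3 - <<'E'
from h import *
to(W(-.2062,0,.0581))
for n in('scene',):
    c=grab(n); s=c['s']; T=(cloud(c).reshape(-1,3)-s['eef_pos'])@R.from_quat(s['tcp_rot']).as_matrix()*1000
    I=c['img'].reshape(-1,3)
    T=T[(abs(T[:,0])<28)&(abs(T[:,1])<100)&(I.max(1)<75)&~((I[:,2]>60)&(I[:,0]<40))]
    for z in range(-110,-40,6):
        k=abs(T[:,2]-z)<3
        if k.any(): print(z,k.sum(),'y',np.percentile(T[k,1],[0,2,5,25,75,95,98,100]).round())
E
```

```text
time: 16.08
eef_pos: [0.4931, -0.0256, 0.0782]
tcp_rot: [0.994, -0.109, 0.001, 0.0]
contact_force: [-0.3, -0.5, -0.1]
opening: 1.001
finger_force: 0.0
rows cm [-0.08 -0.06  2.  ]
case tcp mm [-206.8   -0.7   78.2] twist needed -0.01 F [-0.3 -0.5 -0.1] t 16.075 q [-0.26  0.07  2.13 -0.    0.94  1.53]
-110 71 y [-61. -61. -60.  19.  65.  68.  69.  69.]
-104 84 y [-65. -61. -59.  -7.  55.  69.  70.  70.]
-98 73 y [-65. -63. -56.  -7.  39.  69.  70.  70.]
-92 62 y [-68. -64. -62. -13.  69.  71.  72.  74.]
-86 62 y [-70. -67. -64. -29.  54.  72.  73.  73.]
-80 65 y [-71. -67. -61. -14.  42.  72.  72.  74.]
-74 57 y [-71. -70. -68. -27.  64.  74.  74.  75.]
-68 75 y [-70. -69. -68. -61.  70.  73.  74.  75.]
-62 38 y [-70. -67. -64. -57.  53.  63.  68.  73.]
-56 24 y [-69. -68. -67. -56.  48.  57.  63.  69.]
-50 22 y [-52. -50. -48. -46. -42.  56.  58.  58.]
-44 18 y [-47. -46. -45. -43.  52.  55.  56.  57.]
```

```bash
python3 -m pendant '[{"dx":-0.05,"dy":0,"dz":1.2,"twist":0},{"dx":-0.05,"dy":0,"dz":2,"twist":0},{"dx":-0.05,"dy":0,"dz":2.5,"twist":0},{"dx":-0.05,"dy":0,"dz":2.9,"twist":0},{"dx":-0.05,"dy":0,"dz":3.3,"twist":0},{"dx":-0.05,"dy":0,"dz":3.7,"twist":0},{"dx":-0.05,"dy":-0.1,"dz":4.1,"twist":0},{"dx":-0.05,"dy":-0.2,"dz":4.5,"twist":0},{"dx":-0.05,"dy":-0.2,"dz":4.5,"twist":0}]'; python3 - <<'E'
from h import *
to(W(-.2062,0,.0581))
c=grab('scene'); a=cv2.resize(c['img'][140:225,260:350],None,fx=4.4,fy=6,interpolation=cv2.INTER_CUBIC)
d=grab('side'); b=cv2.resize(d['img'][140:225,220:310],None,fx=4.4,fy=6,interpolation=cv2.INTER_CUBIC); save('crop7.png',np.hstack([a,b]))
E
```

```text
time: 17.25
eef_pos: [0.4921, -0.0233, 0.0317]
tcp_rot: [0.994, -0.109, -0.0, 0.0]
contact_force: [-0.1, 0.1, -0.9]
opening: 1.001
finger_force: 0.0
rows cm [ 0.07  0.14 -2.64]
case tcp mm [-204.8    0.7   31.7] twist needed 0.03 F [-0.1  0.1 -0.9] t 17.25 q [-0.25  0.16  2.14 -0.    0.84  1.54]
```

View pics/crop7.png

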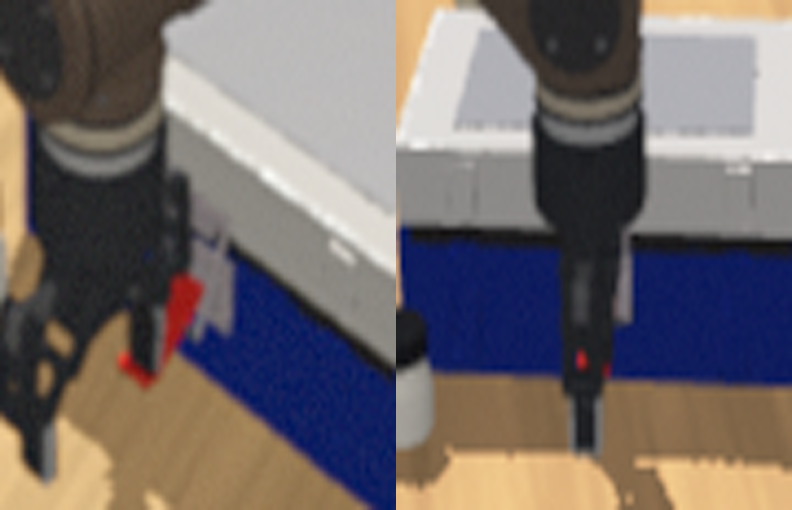

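The near fingertip at (150,350) in the scene view is pressing the red lever down, now about 60° from the wall. The forces are small, so I'll go on.

```bash
python3 -m pendant '[{"dx":0.05,"dy":-0.25,"dz":0.4,"twist":0},{"dx":0.05,"dy":-0.5,"dz":0.75,"twist":0},{"dx":0.05,"dy":-0.8,"dz":1.1,"twist":0},{"dx":0.05,"dy":-1.0,"dz":1.4,"twist":0},{"dx":0.05,"dy":-0.9,"dz":1.9,"twist":0},{"dx":0.05,"dy":-0.7,"dz":2.4,"twist":0},{"dx":0.05,"dy":-0.7,"dz":2.8,"twist":0},{"dx":0.05,"dy":-0.8,"dz":3.2,"twist":0},{"dx":0.05,"dy":-0.8,"dz":3.2,"twist":0}]'; python3 - <<'E'
from h import *
to(W(-.1937,0,-.004))
E
```

```text
time: 18.48
eef_pos: [0.4946, -0.0152, -0.0002]
tcp_rot: [0.994, -0.109, 0.0, -0.0]
contact_force: [0.7, -0.2, 0.8]
opening: 0.994
finger_force: 0.4
rows cm [ 0.   -0.27  0.38]
case tcp mm [-196.4    0.    -0.2] twist needed -0.01 F [ 0.7 -0.2  0.8] t 18.475 q [-0.24  0.22  2.14  0.    0.78  1.55]
```

```bash
python3 -m pendant '[{"dx":0,"dy":-0.1,"dz":0.2,"twist":0},{"dx":0,"dy":-0.2,"dz":0.35,"twist":0},{"dx":0,"dy":-0.3,"dz":0.35,"twist":0},{"dx":0,"dy":-0.4,"dz":0.35,"twist":0},{"dx":0,"dy":-0.5,"dz":0.35,"twist":0},{"dx":0,"dy":-0.5,"dz":0.35,"twist":0}]'; python3 - <<'E'
from h import *
to(W(-.1937,0,-.004))
P=[];I=[]
for n in('scene','side'):
    c=grab(n);P.append(cloud(c).reshape(-1,3));I.append(c['img'].reshape(-1,3))
P=np.concatenate(P);I=np.concatenate(I).astype(int);q=P[:,:2]-mid;L=np.c_[q@xc,q@yc,P[:,2]]*1000
k=(I[:,0]>90)&(I[:,1]<60)&(I[:,2]<60)&(abs(L[:,1])<20)&(L[:,0]<-95)&(L[:,0]>-180)
print(L[k].round()[:40])
E
```

```text
time: 19.23
eef_pos: [0.4952, -0.0124, -0.0035]
tcp_rot: [0.994, -0.108, -0.0, 0.002]
contact_force: [-0.9, -8.9, 1.5]
opening: 1.002
finger_force: 1.6
rows cm [0.   0.02 0.05]
case tcp mm [-193.5    0.    -3.5] twist needed 0.09 F [-0.9 -8.9  1.5] t 19.225 q [-0.23  0.23  2.14 -0.    0.77  1.56]
[[-122.   -5.   46.]
 [-126.  -12.   53.]
 [-125.   -4.   44.]
 [-126.   -8.   47.]
 [-124.  -10.   46.]
 [-122.  -12.   47.]
 [-128.   -7.   44.]
 [-126.   -9.   44.]
 [-120.   -7.   39.]
 [-123.   -3.   35.]
 [-126.   -9.   40.]
 [-101.    7.   14.]
 [-142.  -14.   51.]
 [-129.   -8.   38.]
 [-126.   -9.   37.]
 [-127.   -3.   31.]
 [-127.   -6.   32.]
 [-125.   -8.   32.]
 [-131.   -6.   31.]
 [-127.   -7.   29.]
 [-125.   -9.   29.]
 [-131.   -6.   28.]
 [-127.   -7.   25.]
 [-131.   -7.   24.]
 [-128.   -8.   23.]
 [-132.   -8.   22.]]
```

```bash
python3 -m pendant '[{"dx":0,"dy":-0.1,"dz":0,"twist":0},{"dx":0,"dy":-0.1,"dz":0,"twist":0},{"dx":0,"dy":-0.1,"dz":0,"twist":0}]'; python3 - <<'E'
from h import *
to(W(-.1937,0,-.004))
E
```

```text
time: 19.7
eef_pos: [0.4953, -0.0124, -0.0034]
tcp_rot: [0.994, -0.108, -0.001, 0.002]
contact_force: [-2.8, -14.7, 2.3]
opening: 1.0
finger_force: 2.6
rows cm [-0.    0.02  0.06]
case tcp mm [-193.5   -0.    -3.4] twist needed 0.13 F [ -2.8 -14.7   2.3] t 19.7 q [-0.23  0.23  2.14 -0.01  0.77  1.56]
```

```bash
python3 -m pendant '[{"dx":0,"dy":0.5,"dz":0,"twist":0},{"dx":0,"dy":3,"dz":0,"twist":0},{"dx":0,"dy":6,"dz":-3,"twist":0},{"dx":0,"dy":9,"dz":-8,"twist":0},{"dx":0,"dy":9,"dz":-10,"twist":0},{"dx":0,"dy":9,"dz":-10,"twist":0}]'; python3 - <<'E'
from h import *
to(W(-.1937,0,-.004))
P=[];I=[];im=[]
for n,(v,u) in (('scene',(140,260)),('side',(140,220))):
    c=grab(n);P.append(cloud(c).reshape(-1,3));I.append(c['img'].reshape(-1,3));im.append(cv2.resize(c['img'][v:v+85,u:u+90],None,fx=4.4,fy=6,interpolation=cv2.INTER_CUBIC))
save('crop8.png',np.hstack(im))
P=np.concatenate(P);I=np.concatenate(I).astype(int);q=P[:,:2]-mid;L=np.c_[q@xc,q@yc,P[:,2]]*1000
k=(I[:,0]>130)&(I[:,1]<60)&(I[:,2]<60)&(abs(L[:,1])<20)&(L[:,0]<-95)&(L[:,0]>-180)
o=L[k];o=o[np.argsort(o[:,2])];print(len(o),np.polyfit(o[:,2],o[:,0],1));print(o.round()[::4])
k=(abs(L[:,1])<25)&(L[:,2]>85)&(L[:,2]<135)&(L[:,0]<-103)&(L[:,0]>-150)&(abs(I-I.mean(1,keepdims=True)).max(1)<20)
o=L[k];o=o[np.argsort(o[:,2])];print(o.round()[::5])
E
```

```text
time: 20.45
eef_pos: [0.477, -0.0979, 0.0979]
tcp_rot: [0.994, -0.109, 0.001, 0.0]
contact_force: [0.3, -0.6, -0.2]
opening: 1.0
finger_force: 0.0
rows cm [-0.1  -8.72 10.18]
case tcp mm [-280.9   -0.7   97.9] twist needed -0.02 F [ 0.3 -0.6 -0.2] t 20.45 q [-0.41  0.03  2.14  0.    0.98  1.38]
194 [   0.39523399 -141.78294862]
[[-134.   -3.   13.]
 [-138.   -6.   14.]
 [-140.   -4.   14.]
 [-138.   -3.   15.]
 [-133.    8.   16.]
 [-135.   -4.   18.]
 [-135.    3.   19.]
 [-134.   -3.   20.]
 [-130.    8.   21.]
 [-131.    3.   22.]
 [-132.   10.   22.]
 [-132.   -0.   24.]
 [-131.   -7.   25.]
 [-132.   10.   25.]
 [-127.    3.   26.]
 [-131.    7.   27.]
 [-132.   -3.   28.]
 [-128.   10.   29.]
 [-133.   -1.   30.]
 [-127.  -10.   31.]
 [-128.   -6.   33.]
 [-125.    6.   34.]
 [-131.   -6.   35.]
 [-125.   -3.   36.]
 [-129.   -5.   36.]
 [-129.   10.   38.]
 [-125.   -1.   39.]
 [-124.    0.   41.]
 [-124.    0.   42.]
 [-120.   -7.   43.]
 [-123.    8.   43.]
 [-125.    3.   43.]
 [-121.   -4.   45.]
 [-122.   13.   46.]
 [-123.    1.   47.]
 [-119.   -6.   48.]
 [-123.    2.   50.]
 [-124.    4.   52.]
 [-123.    2.   54.]
 [-119.    2.   54.]
 [-117.    4.   55.]
 [-118.    9.   57.]
 [-118.    6.   59.]
 [-121.  -10.   59.]
 [-119.    9.   61.]
 [-115.    2.   62.]
 [-116.   -6.   64.]
 [-113.   -3.   65.]
 [-117.  -10.   67.]]
[[-114.   21.   85.]
 [-110.  -16.   88.]
 [-112.   17.   90.]
 [-108.  -18.   91.]
 [-116.  -12.   92.]
 [-113.  -11.   93.]
 [-114.   -5.   94.]
 [-107.  -18.   95.]
 [-114.    2.   96.]
 [-103.  -21.   97.]
 [-113.   -1.   98.]
 [-105.   -5.   98.]
 [-111.    7.   99.]
 [-106.  -12.   99.]
 [-106.   11.  100.]
 [-108.   17.  101.]
 [-107.   -2.  101.]
 [-114.   16.  102.]
 [-111.   -6.  103.]
 [-105.  -24.  105.]
 [-104.    1.  121.]]
```

```bash
python3 -m pendant '[{"dx":-0.05,"dy":-3,"dz":2,"twist":0},{"dx":-0.05,"dy":-6,"dz":5,"twist":0},{"dx":-0.05,"dy":-7,"dz":8.6,"twist":0},{"dx":-0.05,"dy":-8.2,"dz":8.6,"twist":0},{"dx":-0.05,"dy":-8.7,"dz":8.6,"twist":0},{"dx":-0.05,"dy":-9,"dz":8.6,"twist":0},{"dx":-0.05,"dy":-9.2,"dz":8.6,"twist":0},{"dx":-0.05,"dy":-9.2,"dz":8.6,"twist":0}]'; python3 - <<'E'
from h import *
to(W(-.1835,0,.012))
E
```

```text
time: 21.55
eef_pos: [0.4962, -0.0079, 0.0114]
tcp_rot: [0.994, -0.109, 0.001, 0.0]
contact_force: [0.4, -0.2, 0.1]
opening: 1.0
finger_force: 0.0
rows cm [ 0.   -0.54 -0.06]
case tcp mm [-188.9    0.    11.4] twist needed -0.01 F [ 0.4 -0.2  0.1] t 21.55 q [-0.22  0.2   2.14 -0.    0.8   1.57]
```

View pics/crop8.png

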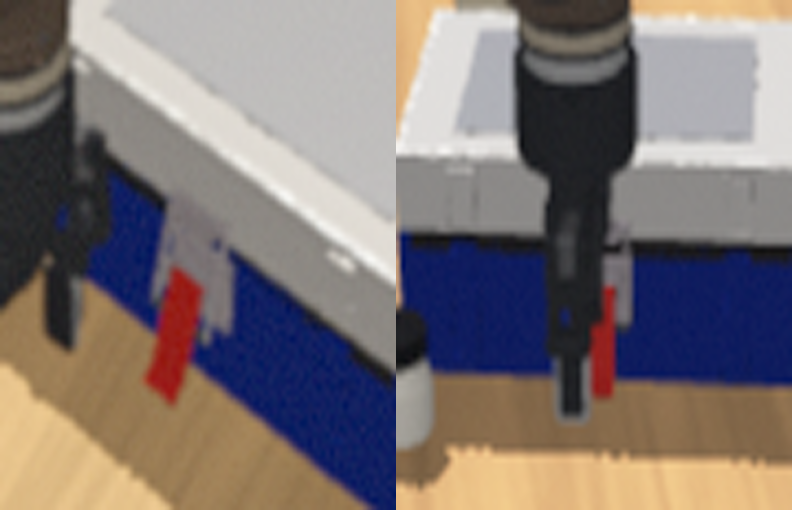

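The loop is down over the keeper at (195,205), and the red lever at (175,335) still stands about 20° off the wall. I'll now push higher up, so the knuckle passes above the pivot.

```bash
for i in 1; do python3 -m pendant '[{"dx":0,"dy":-0.1,"dz":0,"twist":0},{"dx":0,"dy":-0.2,"dz":0,"twist":0},{"dx":0,"dy":-0.2,"dz":0,"twist":0}]'; python3 -m pendant '[{"dx":0,"dy":-0.1,"dz":0,"twist":0},{"dx":0,"dy":-0.1,"dz":0,"twist":0},{"dx":0,"dy":-0.1,"dz":0,"twist":0}]'; done; python3 - <<'E'
from h import *
s=ctrl.get_state();print(s['wrist_torque'].round(2))
to(W(-.1835,0,.012))
E
```

```text
time: 21.92
eef_pos: [0.4961, -0.0057, 0.0105]
tcp_rot: [0.994, -0.109, -0.0, -0.0]
contact_force: [0.6, 0.3, 0.2]
opening: 1.001
finger_force: 0.0
time: 22.3
eef_pos: [0.4963, -0.0047, 0.0106]
tcp_rot: [0.994, -0.109, -0.0, -0.0]
contact_force: [-0.3, 0.2, -0.0]
opening: 0.999
finger_force: 0.0
[-0.03  0.02  0.08]
rows cm [ 0.06 -0.22 -0.14]
case tcp mm [-185.7    0.6   10.6] twist needed 0.0 F [-0.3  0.2 -0. ] t 22.3 q [-0.21  0.21  2.14  0.    0.8   1.58]
```

Still free, so I'll continue.

```bash
python3 -m pendant '[{"dx":0.06,"dy":-0.1,"dz":0,"twist":0},{"dx":0.06,"dy":-0.1,"dz":0,"twist":0},{"dx":0.06,"dy":-0.1,"dz":0,"twist":0}]'; python3 -m pendant '[{"dx":0,"dy":-0.1,"dz":0,"twist":0},{"dx":0,"dy":-0.1,"dz":0,"twist":0},{"dx":0,"dy":-0.1,"dz":0,"twist":0}]';  python3 - <<'E'
from h import *
s=ctrl.get_state();print(s['wrist_torque'].round(2))
to(W(-.1835,0,.012))
E
```

```text
time: 22.68
eef_pos: [0.4969, -0.0041, 0.0105]
tcp_rot: [0.994, -0.109, -0.0, 0.0]
contact_force: [-1.0, -3.1, 0.1]
opening: 0.998
finger_force: 0.0
time: 23.05
eef_pos: [0.497, -0.0041, 0.0106]
tcp_rot: [0.994, -0.109, -0.0, 0.001]
contact_force: [-3.6, -8.2, 1.1]
opening: 1.002
finger_force: 0.0
[-0.63  0.28  0.09]
rows cm [ 0.01 -0.15 -0.14]
case tcp mm [-1.85e+02  1.00e-01  1.06e+01] twist needed 0.05 F [-3.6 -8.2  1.1] t 23.05 q [-0.21  0.21  2.14 -0.    0.8   1.58]
```

```bash
python3 -m pendant '[{"dx":0,"dy":1.5,"dz":0,"twist":0},{"dx":0,"dy":5,"dz":-2,"twist":0},{"dx":3,"dy":7,"dz":-7,"twist":-9},{"dx":6.5,"dy":7,"dz":-9,"twist":-19},{"dx":6.5,"dy":7,"dz":-9,"twist":-29},{"dx":6.5,"dy":7,"dz":-9,"twist":-39},{"dx":6.5,"dy":7,"dz":-9,"twist":-49},{"dx":6.5,"dy":7,"dz":-9,"twist":-59},{"dx":6.5,"dy":7,"dz":-9,"twist":-69},{"dx":6.5,"dy":7,"dz":-9,"twist":-79}]'; python3 -m pendant '[{"dx":0,"dy":0,"dz":0,"twist":-10},{"dx":0,"dy":0,"dz":0,"twist":-11},{"dx":0,"dy":0,"dz":0,"twist":-11},{"dx":0,"dy":0,"dz":0,"twist":-11}]'; python3 - <<'E'
from h import *
to(W(-.175,-.065,.1),W(-.175,-.065,0.0))
P=[];I=[]
for n in('scene','side'):
    c=grab(n);P.append(cloud(c).reshape(-1,3));I.append(c['img'].reshape(-1,3))
P=np.concatenate(P);I=np.concatenate(I).astype(int);q=P[:,:2]-mid;L=np.c_[q@xc,q@yc,P[:,2]]*1000
k=(I[:,0]>130)&(I[:,1]<60)&(I[:,2]<60)&(abs(L[:,1])<20)&(L[:,0]<-95)&(L[:,0]>-180)
o=L[k];print(len(o),np.polyfit(o[:,2],o[:,0],1))
k=(abs(L[:,0]+.2e3)<70)&(L[:,1]<-20)&(L[:,1]>-160)&(L[:,2]<60)&(L[:,2]>12); print('obst',k.sum(), L[k].min(0) if k.any() else '',L[k].max(0) if k.any() else '')
E
```

```text
time: 24.3
eef_pos: [0.5457, -0.0855, 0.1006]
tcp_rot: [0.835, 0.55, 0.0, -0.0]
contact_force: [-0.2, 0.6, 0.3]
opening: 0.999
finger_force: 0.0
time: 24.8
eef_pos: [0.5457, -0.0853, 0.1006]
tcp_rot: [0.78, 0.625, 0.0, -0.0]
contact_force: [0.0, 0.7, -0.2]
opening: 1.0
finger_force: 0.0
rows cm [ 7.88 -0.01  0.06]
rows cm [ 7.880e+00 -1.000e-02  1.006e+01]
case tcp mm [-253.8  -65.   100.6] twist needed 89.92 F [ 0.   0.7 -0.2] t 24.8 q [-0.34  0.17  1.98  0.    1.   -0.12]
88 [   0.3225686  -138.74702897]
obst 0
```

```bash
python3 -m pendant '[{"dx":3,"dy":0,"dz":4,"twist":0},{"dx":6,"dy":0,"dz":8,"twist":0},{"dx":7.9,"dy":0,"dz":10.2,"twist":0},{"dx":7.9,"dy":0,"dz":10.2,"twist":0},{"dx":9,"dy":0,"dz":10.2,"twist":0},{"dx":10.2,"dy":0,"dz":10.2,"twist":0},{"dx":10.6,"dy":0,"dz":10.2,"twist":0},{"dx":10.8,"dy":0,"dz":10.2,"twist":0},{"dx":10.8,"dy":0,"dz":10.2,"twist":0}]'; python3 - <<'E'
from h import *
to(W(-.14,-.065,0.0))
E
```

```text
time: 26.02
eef_pos: [0.5691, 0.0201, -0.0012]
tcp_rot: [0.78, 0.626, 0.0, 0.0]
contact_force: [0.0, -0.0, -0.4]
opening: 1.0
finger_force: 0.0
rows cm [ 0.58 -0.01 -0.12]
case tcp mm [-145.8  -65.1   -1.2] twist needed 90.01 F [ 0.  -0.  -0.4] t 26.025 q [-0.14  0.36  1.96 -0.    0.82  0.08]
```

```bash
python3 -m pendant '[{"dx":0.1,"dy":0,"dz":0,"twist":0},{"dx":0.2,"dy":0,"dz":0,"twist":0},{"dx":0.3,"dy":0,"dz":0,"twist":0},{"dx":0.3,"dy":0,"dz":0,"twist":0}]'; python3 -m pendant '[{"dx":0.1,"dy":0,"dz":0,"twist":0},{"dx":0.2,"dy":0,"dz":0,"twist":0},{"dx":0.2,"dy":0,"dz":0,"twist":0}]';python3 - <<'E'
from h import *
to(W(-.14,-.065,0.0))
P=[];I=[]
for n in('scene','side'):
    c=grab(n);P.append(cloud(c).reshape(-1,3));I.append(c['img'].reshape(-1,3))
P=np.concatenate(P);I=np.concatenate(I).astype(int);q=P[:,:2]-mid;L=np.c_[q@xc,q@yc,P[:,2]]*1000
k=(I[:,0]>120)&(I[:,1]<60)&(I[:,2]<60)&(abs(L[:,1])<20)&(L[:,0]<-95)&(L[:,0]>-180)
o=L[k];print(len(o),np.polyfit(o[:,2],o[:,0],1),o.mean(0))
E
```

```text
time: 26.52
eef_pos: [0.5697, 0.0231, -0.0014]
tcp_rot: [0.78, 0.626, -0.0, -0.0]
contact_force: [-0.7, 0.4, -0.3]
opening: 1.003
finger_force: 0.0
time: 26.9
eef_pos: [0.5702, 0.0251, -0.0014]
tcp_rot: [0.78, 0.626, 0.0, -0.0]
contact_force: [-0.1, 0.5, 0.7]
opening: 1.001
finger_force: 0.0
rows cm [ 0.06  0.   -0.14]
case tcp mm [-140.6  -65.    -1.4] twist needed 90.01 F [-0.1  0.5  0.7] t 26.9 q [-0.13  0.36  1.96  0.    0.82  0.08]
103 [   0.32350386 -139.27308693] [-129.71433078    2.27275185   29.5475803 ]
```

```bash
python3 -m pendant '[{"dx":-0.8,"dy":0,"dz":0,"twist":0},{"dx":-1.2,"dy":-0.3,"dz":0,"twist":0},{"dx":-1.2,"dy":-0.7,"dz":0,"twist":0},{"dx":-0.6,"dy":-0.7,"dz":0,"twist":0},{"dx":-0.3,"dy":-0.7,"dz":0,"twist":0},{"dx":-0.1,"dy":-0.7,"dz":0,"twist":0},{"dx":0,"dy":-0.7,"dz":0,"twist":0},{"dx":0,"dy":-0.7,"dz":0,"twist":0}]'; cat > chk.py <<'E'
from h import *
to(W(-.14,-.058,0.0))
P=[];I=[]
for n in('scene','side'):
    c=grab(n);P.append(cloud(c).reshape(-1,3));I.append(c['img'].reshape(-1,3))
P=np.concatenate(P);I=np.concatenate(I).astype(int);q=P[:,:2]-mid;L=np.c_[q@xc,q@yc,P[:,2]]*1000
k=(I[:,0]>120)&(I[:,1]<60)&(I[:,2]<60)&(abs(L[:,1])<20)&(L[:,0]<-95)&(L[:,0]>-180)
o=L[k];print(len(o),np.polyfit(o[:,2],o[:,0],1),o.mean(0),np.percentile(o,[2,98],axis=0))
E
python3 chk.py
```

```text
time: 28.0
eef_pos: [0.5634, 0.0265, -0.0014]
tcp_rot: [0.78, 0.626, -0.0, 0.0]
contact_force: [-0.7, -1.7, -0.2]
opening: 1.0
finger_force: 0.7
rows cm [ 0.07 -0.01 -0.14]
case tcp mm [-140.7  -58.1   -1.4] twist needed 90.02 F [-0.7 -1.7 -0.2] t 28.0 q [-0.13  0.35  1.98 -0.    0.81  0.09]
64 [   0.22834401 -134.61492324] [-127.20032474    4.62286694   32.47117615] [[-1.41007178e+02 -5.01784317e+00  9.57505791e-02]
 [-1.10654709e+02  1.44873827e+01  6.28641554e+01]]
```

Now the finger is on the lever, with light contact and the angle shrinking. I'll press on in small steps.

```bash
python3 -m pendant '[{"dx":0.1,"dy":0,"dz":0,"twist":0},{"dx":0.2,"dy":0,"dz":0,"twist":0},{"dx":0.3,"dy":0,"dz":0,"twist":0},{"dx":0.3,"dy":0,"dz":0,"twist":0}]'; python3 -m pendant '[{"dx":0.1,"dy":0,"dz":0,"twist":0},{"dx":0.2,"dy":0,"dz":0,"twist":0},{"dx":0.2,"dy":0,"dz":0,"twist":0}]'; python3 chk.py
```

```text
time: 28.6
eef_pos: [0.564, 0.0296, -0.0014]
tcp_rot: [0.78, 0.626, 0.0, -0.0]
contact_force: [-0.4, -1.4, 0.2]
opening: 0.998
finger_force: 0.6
time: 28.98
eef_pos: [0.5639, 0.0297, -0.0014]
tcp_rot: [0.78, 0.626, -0.001, 0.0]
contact_force: [-3.6, -10.1, 2.3]
opening: 1.007
finger_force: 0.3
rows cm [-0.25  0.01 -0.14]
case tcp mm [-137.5  -57.9   -1.4] twist needed 89.97 F [ -3.6 -10.1   2.3] t 28.975 q [-0.13  0.35  1.97 -0.    0.82  0.09]
67 [   0.21724805 -134.56489688] [-127.30066123    3.29677167   33.43751878] [[-145.80497056   -5.9260458    10.52366423]
 [-115.24800424   10.26383148   64.88156082]]
```

```bash
python3 -m pendant '[{"dx":-0.8,"dy":0,"dz":0,"twist":0},{"dx":-3,"dy":0,"dz":0,"twist":0},{"dx":-6,"dy":0.7,"dz":-2,"twist":0},{"dx":-9,"dy":0.7,"dz":-4,"twist":0},{"dx":-11,"dy":0.7,"dz":-6,"twist":0},{"dx":-11,"dy":0.7,"dz":-6,"twist":0}]'; python3 chk.py; python3 - <<'E'
from h import *
im=[]
for n,(v,u) in (('scene',(140,260)),('side',(140,220))):
    c=grab(n);im.append(cv2.resize(c['img'][v:v+85,u:u+90],None,fx=4.4,fy=6,interpolation=cv2.INTER_CUBIC))
    P=cloud(c).reshape(-1,3);q=P[:,:2]-mid;L=np.c_[q@xc,q@yc,P[:,2]]*1000
    I=c['img'].reshape(-1,3).astype(int);k=(I[:,0]>110)&(I[:,1]<60)&(I[:,2]<60)&(abs(L[:,1])<9)&(L[:,0]<-95)&(L[:,0]>-180);o=L[k]
    for z in range(10,66,8):
        j=abs(o[:,2]-z)<4
        if j.any(): print(n,z,j.sum(),np.median(o[j,0]).round(1))
    k=(abs(abs(L[:,1])-.1e3)<40)&(L[:,2]>125)&(L[:,2]<145)&(abs(L[:,0])<95); print('lid',np.polyfit(L[k,0],L[k,2],1)) 
save('crop9.png',np.hstack(im))
E
```

```text
time: 29.82
eef_pos: [0.5488, -0.0788, 0.0607]
tcp_rot: [0.781, 0.625, 0.001, 0.002]
contact_force: [0.8, 0.5, -0.8]
opening: 1.002
finger_force: 0.0
rows cm [10.67 -0.91  6.07]
case tcp mm [-246.7  -66.6   60.7] twist needed 89.87 F [ 0.8  0.5 -0.8] t 29.825 q [-0.33  0.23  1.99  0.    0.92 -0.11]
34 [   0.223178   -131.69104246] [-125.65782757    6.3053079    27.03319668] [[-136.93178243   -0.44812496    6.03081766]
 [-109.41716777   12.32598415   62.70245417]]
lid [-4.37534597e-04  1.32512904e+02]
side 10 4 -131.8
side 18 4 -129.2
side 26 6 -127.1
side 34 5 -126.4
side 58 1 -119.1
lid [1.57309918e-03 1.31220628e+02]
```

```bash
python3 -m pendant '[{"dx":0,"dy":-0.8,"dz":0,"twist":10},{"dx":0,"dy":-1.6,"dz":2,"twist":20},{"dx":3,"dy":-1.6,"dz":4,"twist":20},{"dx":6,"dy":-1.6,"dz":5.5,"twist":20},{"dx":6.8,"dy":-1.6,"dz":5.5,"twist":20},{"dx":7,"dy":-1.6,"dz":5.5,"twist":20},{"dx":7,"dy":-1.6,"dz":5.5,"twist":20}]'; python3 - <<'E'
from h import *
to(W(-.160,-.051,0.006),W(-.155,-.051,0.006),W(-.153,-.051,0.006),W(-.152,-.051,0.006),W(-.151,-.051,0.006),W(-.150,-.051,0.006))
E
python3 chk.py
```

```text
time: 30.9
eef_pos: [0.5475, -0.0061, 0.0042]
tcp_rot: [0.877, 0.481, 0.0, 0.0]
contact_force: [-0.1, -0.5, -1.0]
opening: 0.999
finger_force: 0.0
rows cm [ 1.55 -0.42 -0.18]
rows cm [ 2.02 -0.59 -0.18]
rows cm [ 2.21 -0.66 -0.18]
rows cm [ 2.31 -0.69 -0.18]
rows cm [ 2.4  -0.73 -0.18]
rows cm [ 2.49 -0.76 -0.18]
case tcp mm [-176.   -49.6    4.2] twist needed 70.0 F [-0.1 -0.5 -1. ] t 30.9 q [-0.2   0.31  2.02 -0.    0.81  0.37]
rows cm [ 3.67 -0.45  0.42]
case tcp mm [-176.   -49.6    4.2] twist needed 70.0 F [-0.1 -0.5 -1. ] t 30.9 q [-0.2   0.31  2.02 -0.    0.81  0.37]
22 [   0.18464083 -129.12709921] [-122.0917413     2.69936333   38.10293752] [[-138.59136323   -6.12682339    2.78538726]
 [-105.48460189   13.88654737   63.58048079]]
```

```bash
python3 -m pendant '[{"dx":1,"dy":-0.3,"dz":-0.2,"twist":0},{"dx":1.55,"dy":-0.4,"dz":-0.2,"twist":0},{"dx":1.8,"dy":-0.5,"dz":-0.2,"twist":0},{"dx":2,"dy":-0.6,"dz":-0.2,"twist":0},{"dx":2.1,"dy":-0.6,"dz":-0.2,"twist":0},{"dx":2.2,"dy":-0.65,"dz":-0.2,"twist":0},{"dx":2.2,"dy":-0.65,"dz":-0.2,"twist":0}]'; python3 -m pendant '[{"dx":0.1,"dy":-0.03,"dz":0,"twist":0},{"dx":0.1,"dy":-0.03,"dz":0,"twist":0}]';python3 -m pendant '[{"dx":0.1,"dy":-0.03,"dz":0,"twist":0},{"dx":0.1,"dy":-0.03,"dz":0,"twist":0}]'; python3 chk.py
```

```text
time: 31.88
eef_pos: [0.5534, 0.0162, 0.0056]
tcp_rot: [0.877, 0.481, 0.0, 0.0]
contact_force: [1.2, -2.2, -0.8]
opening: 1.0
finger_force: 0.9
time: 32.12
eef_pos: [0.5536, 0.0168, 0.0055]
tcp_rot: [0.877, 0.481, -0.0, 0.0]
contact_force: [-1.2, -4.9, -0.8]
opening: 0.992
finger_force: 1.0
time: 32.38
eef_pos: [0.5537, 0.017, 0.0055]
tcp_rot: [0.876, 0.482, -0.001, 0.001]
contact_force: [-1.4, -8.5, -1.7]
opening: 1.003
finger_force: 1.1
rows cm [1.39 0.28 0.55]
case tcp mm [-152.2  -50.7    5.5] twist needed 70.15 F [-1.4 -8.5 -1.7] t 32.375 q [-0.15  0.32  2.   -0.    0.82  0.42]
32 [   0.13208377 -128.90661814] [-125.76780615    7.52781818   23.76379718] [[-1.36378739e+02 -6.52668459e-04  4.72189640e+00]
 [-1.12604313e+02  1.27089697e+01  4.58785991e+01]]
```

```bash
cat > lev.py <<'E'
from h import *
s=ctrl.get_state(); print(C(s['eef_pos']).round(4),s['contact_force'].round(1),s['time'])
for n in('side','scene'):
    c=grab(n);P=cloud(c).reshape(-1,3);q=P[:,:2]-mid;L=np.c_[q@xc,q@yc,P[:,2]]*1000
    I=c['img'].reshape(-1,3).astype(int);k=(I[:,0]>1.8*I[:,1])&(I[:,0]>1.8*I[:,2])&(I[:,0]>70)&(abs(L[:,1])<10)&(L[:,0]<-95)&(L[:,0]>-150);o=L[k]
    print(n,len(o),[(z,int((abs(o[:,2]-z)<4).sum()),np.median(o[abs(o[:,2]-z)<4,0]).round(1)) for z in range(6,66,8) if (abs(o[:,2]-z)<4).any()])
    k=(abs(abs(L[:,1])-100)<40)&(L[:,2]>125)&(L[:,2]<145)&(abs(L[:,0])<95); print('lid',np.polyfit(L[k,0],L[k,2],1).round(4))
E
python3 -m pendant '[{"dx":-1,"dy":0.2,"dz":0,"twist":0},{"dx":-3,"dy":1,"dz":0,"twist":0},{"dx":-6,"dy":2,"dz":-2,"twist":0},{"dx":-9,"dy":3,"dz":-4,"twist":0},{"dx":-12,"dy":4,"dz":-6,"twist":0},{"dx":-12,"dy":4,"dz":-6,"twist":0}]'; python3 lev.py
```

```text
time: 33.22
eef_pos: [0.524, -0.1059, 0.0675]
tcp_rot: [0.878, 0.479, 0.002, 0.001]
contact_force: [-0.6, -0.2, -0.3]
opening: 1.005
finger_force: 0.0
[-0.2786 -0.0483  0.0675] [-0.6 -0.2 -0.3] 33.225
side 35 [(14, 8, np.float64(-127.3)), (22, 3, np.float64(-125.4)), (30, 4, np.float64(-124.6)), (38, 6, np.float64(-122.6)), (46, 7, np.float64(-120.9)), (54, 3, np.float64(-122.1)), (62, 4, np.float64(-117.3))]
lid [  0.     131.3067]
scene 138 [(6, 2, np.float64(-115.1)), (14, 24, np.float64(-129.2)), (22, 14, np.float64(-126.6)), (30, 21, np.float64(-124.6)), (38, 19, np.float64(-121.5)), (46, 14, np.float64(-121.3)), (54, 21, np.float64(-119.4)), (62, 16, np.float64(-117.3))]
lid [-1.500000e-03  1.326188e+02]
```

```bash
python3 -m pendant '[{"dx":1,"dy":0,"dz":0,"twist":-8},{"dx":2,"dy":0,"dz":0,"twist":-8},{"dx":2,"dy":0,"dz":0,"twist":-8}]'; python3 - <<'E'
from h import *
to(W(-.19,-.0575,-.007),W(-.165,-.0575,-.007),W(-.155,-.0575,-.007),W(-.150,-.0575,-.007),W(-.148,-.0575,-.007),W(-.1465,-.0575,-.007))
E
python3 lev.py
```

```text
time: 33.7
eef_pos: [0.5337, -0.086, 0.0648]
tcp_rot: [0.841, 0.541, -0.0, -0.001]
contact_force: [-0.1, 0.0, -0.3]
opening: 1.004
finger_force: 0.0
rows cm [ 6.63 -0.99  7.18]
rows cm [ 9.08 -1.51  7.19]
rows cm [10.06 -1.71  7.19]
rows cm [10.55 -1.82  7.19]
rows cm [10.74 -1.86  7.19]
rows cm [10.89 -1.89  7.19]
case tcp mm [-257.   -53.5   64.8] twist needed 78.01 F [-0.1  0.  -0.3] t 33.7 q [-0.35  0.2   2.02  0.    0.93  0.08]
[-0.257  -0.0535  0.0648] [-0.1  0.  -0.3] 33.7
side 15 [(14, 3, np.float64(-128.8)), (22, 3, np.float64(-126.8)), (30, 2, np.float64(-124.5)), (38, 3, np.float64(-123.2)), (46, 2, np.float64(-122.9)), (54, 1, np.float64(-120.0)), (62, 1, np.float64(-114.0))]
lid [  0.     131.3044]
scene 93 [(6, 1, np.float64(-100.5)), (14, 1, np.float64(-98.4)), (22, 9, np.float64(-126.1)), (30, 16, np.float64(-123.9)), (38, 18, np.float64(-121.9)), (46, 13, np.float64(-121.1)), (54, 18, np.float64(-120.0)), (62, 13, np.float64(-116.6))]
lid [-1.100000e-03  1.325441e+02]
```

```bash
python3 -m pendant '[{"dx":4,"dy":-0.5,"dz":4,"twist":0},{"dx":6.6,"dy":-1,"dz":7.2,"twist":0},{"dx":8,"dy":-1.3,"dz":7.2,"twist":0},{"dx":9.1,"dy":-1.5,"dz":7.2,"twist":0},{"dx":9.6,"dy":-1.6,"dz":7.2,"twist":0},{"dx":10.1,"dy":-1.7,"dz":7.2,"twist":0},{"dx":10.4,"dy":-1.8,"dz":7.2,"twist":0},{"dx":10.6,"dy":-1.8,"dz":7.2,"twist":0},{"dx":10.7,"dy":-1.85,"dz":7.2,"twist":0},{"dx":10.7,"dy":-1.85,"dz":7.2,"twist":0}]'; python3 -c "
from h import *
s=ctrl.get_state();print(s['wrist_torque'].round(2),s['finger_force']);to(W(-.1465,-.0575,-.007))"
python3 -m pendant '[{"dx":0.1,"dy":0,"dz":0,"twist":0},{"dx":0.15,"dy":0,"dz":0,"twist":0},{"dx":0.15,"dy":0,"dz":0,"twist":0}]'; python3 -c "
from h import *
s=ctrl.get_state();print(s['wrist_torque'].round(2),s['finger_force']);to(W(-.1465,-.0575,-.007))"
```

```text
time: 35.05
eef_pos: [0.5614, 0.0174, -0.0064]
tcp_rot: [0.841, 0.541, -0.0, 0.0]
contact_force: [1.0, -0.3, 0.0]
opening: 1.003
finger_force: 0.2
[-0.01 -0.02 -0.  ] 0.18121105735190213
rows cm [ 0.33 -0.14  0.06]
case tcp mm [-150.   -58.1   -6.4] twist needed 78.01 F [ 1.  -0.3  0. ] t 35.05 q [-0.15  0.36  1.98 -0.    0.8   0.28]
time: 35.42
eef_pos: [0.5619, 0.0189, -0.0065]
tcp_rot: [0.841, 0.541, -0.0, -0.0]
contact_force: [-0.1, -1.1, -0.6]
opening: 0.997
finger_force: 0.4
[-0.2   0.02  0.03] 0.44774803798645735
rows cm [ 0.18 -0.12  0.05]
case tcp mm [-148.5  -58.3   -6.5] twist needed 78.01 F [-0.1 -1.1 -0.6] t 35.425 q [-0.15  0.36  1.98 -0.    0.8   0.28]
```

```bash
for k in 1; do python3 -m pendant '[{"dx":0.1,"dy":0,"dz":0,"twist":0},{"dx":0.1,"dy":0,"dz":0,"twist":0}]'; python3 -c "
from h import *
s=ctrl.get_state();print(s['wrist_torque'].round(2),s['finger_force']);to(W(-.1465,-.0575,-.007))"
python3 -m pendant '[{"dx":0.1,"dy":0,"dz":0,"twist":0},{"dx":0.1,"dy":0,"dz":0,"twist":0}]'; python3 -c "
from h import *
s=ctrl.get_state();print(s['wrist_torque'].round(2),s['finger_force']);to(W(-.1465,-.0575,-.007))"; done
```

```text
time: 35.67
eef_pos: [0.5624, 0.0199, -0.0064]
tcp_rot: [0.841, 0.541, -0.0, -0.0]
contact_force: [-0.0, -0.5, -0.2]
opening: 1.005
finger_force: 0.4
[-0.1   0.05  0.05] 0.37890569656156003
rows cm [ 0.06 -0.12  0.06]
case tcp mm [-147.4  -58.5   -6.4] twist needed 78.01 F [-0.  -0.5 -0.2] t 35.675 q [-0.14  0.36  1.98  0.    0.8   0.28]
time: 35.92
eef_pos: [0.5628, 0.0209, -0.0064]
tcp_rot: [0.841, 0.541, -0.0, -0.0]
contact_force: [-0.7, -1.3, 1.0]
opening: 0.999
finger_force: 0.3
[-0.16  0.04  0.08] 0.3104546223767102
rows cm [-0.04 -0.12  0.06]
case tcp mm [-146.4  -58.7   -6.4] twist needed 78.01 F [-0.7 -1.3  1. ] t 35.925 q [-0.14  0.36  1.98  0.    0.8   0.28]
```

```bash
for k in 1; do python3 -m pendant '[{"dx":0.1,"dy":-0.02,"dz":0,"twist":0},{"dx":0.1,"dy":-0.02,"dz":0,"twist":0}]'; python3 -c "
from h import *
s=ctrl.get_state();print(s['wrist_torque'].round(2),s['finger_force']);to(W(-.1465,-.0575,-.007))"
python3 -m pendant '[{"dx":0.1,"dy":-0.02,"dz":0,"twist":0},{"dx":0.1,"dy":-0.02,"dz":0,"twist":0}]'; python3 -c "
from h import *
s=ctrl.get_state();print(s['wrist_torque'].round(2),s['finger_force']);to(W(-.1465,-.0575,-.007))"; done; python3 lev.py
```

```text
time: 36.17
eef_pos: [0.5629, 0.0213, -0.0065]
tcp_rot: [0.841, 0.541, -0.0, 0.0]
contact_force: [-1.7, -3.4, -0.7]
opening: 1.004
finger_force: 0.2
[-0.44  0.12  0.24] 0.15041948470752686
rows cm [-0.08 -0.11  0.05]
case tcp mm [-145.9  -58.8   -6.5] twist needed 78.06 F [-1.7 -3.4 -0.7] t 36.175 q [-0.14  0.36  1.98 -0.    0.8   0.29]
time: 36.42
eef_pos: [0.563, 0.0216, -0.0066]
tcp_rot: [0.84, 0.542, -0.001, 0.001]
contact_force: [-2.0, -7.6, 0.3]
opening: 1.001
finger_force: 0.0
[-0.71  0.16  0.42] 0.0
rows cm [-0.12 -0.1   0.04]
case tcp mm [-145.6  -58.8   -6.6] twist needed 78.13 F [-2.  -7.6  0.3] t 36.425 q [-0.14  0.36  1.98 -0.    0.8   0.29]
[-0.1456 -0.0588 -0.0066] [-2.  -7.6  0.3] 36.425
side 52 [(6, 7, np.float64(-125.5)), (14, 10, np.float64(-123.6)), (22, 8, np.float64(-121.4)), (30, 9, np.float64(-122.5)), (38, 4, np.float64(-122.0)), (46, 1, np.float64(-141.4)), (54, 4, np.float64(-132.1)), (62, 8, np.float64(-119.4))]
lid [-2.000000e-04  1.313235e+02]
scene 7 [(14, 1, np.float64(-128.9)), (30, 2, np.float64(-139.5)), (38, 1, np.float64(-140.5)), (46, 2, np.float64(-132.9)), (54, 1, np.float64(-116.9))]
lid [-6.000000e-04  1.325014e+02]
```

```bash
python3 -m pendant '[{"dx":-1,"dy":0,"dz":0,"twist":0},{"dx":-4,"dy":0.5,"dz":0,"twist":0},{"dx":-8,"dy":1.5,"dz":-2,"twist":0},{"dx":-12,"dy":2.5,"dz":-5,"twist":0},{"dx":-12,"dy":2.5,"dz":-5,"twist":0}]'; python3 lev.py
```

```text
time: 37.15
eef_pos: [0.5384, -0.0996, 0.0467]
tcp_rot: [0.842, 0.539, 0.002, 0.003]
contact_force: [-0.4, 0.5, 0.2]
opening: 1.001
finger_force: 0.0
[-0.2693 -0.0611  0.0467] [-0.4  0.5  0.2] 37.15
side 37 [(6, 2, np.float64(-122.2)), (38, 4, np.float64(-117.7)), (46, 9, np.float64(-121.3)), (54, 13, np.float64(-118.6)), (62, 9, np.float64(-116.7))]
lid [-8.000000e-04  1.312569e+02]
scene 113 [(6, 8, np.float64(-125.9)), (14, 14, np.float64(-125.6)), (22, 19, np.float64(-122.1)), (30, 12, np.float64(-120.9)), (38, 14, np.float64(-119.8)), (46, 10, np.float64(-119.2)), (54, 15, np.float64(-118.9)), (62, 17, np.float64(-117.3))]
lid [-2.00000e-03  1.32546e+02]
```

```bash
python3 -m pendant '[{"dx":1,"dy":0,"dz":0,"twist":6},{"dx":2,"dy":0,"dz":0,"twist":6},{"dx":2,"dy":0,"dz":0,"twist":6}]'; python3 - <<'E'
from h import *
to(W(-.19,-.0518,-.007),W(-.165,-.0518,-.007),W(-.155,-.0518,-.007),W(-.152,-.0518,-.007),W(-.150,-.0518,-.007))
E
```

```text
time: 37.62
eef_pos: [0.5443, -0.077, 0.0427]
tcp_rot: [0.867, 0.498, -0.0, -0.001]
contact_force: [0.4, 0.6, -1.4]
opening: 1.001
finger_force: 0.0
rows cm [ 5.02 -2.66  4.98]
rows cm [ 7.4  -3.42  4.98]
rows cm [ 8.35 -3.73  4.98]
rows cm [ 8.64 -3.82  4.98]
rows cm [ 8.83 -3.88  4.98]
case tcp mm [-245.9  -61.8   42.7] twist needed 72.21 F [ 0.4  0.6 -1.4] t 37.625 q [-0.33  0.25  2.    0.    0.89  0.2 ]
```

```bash
python3 -m pendant '[{"dx":3,"dy":-2,"dz":3,"twist":0},{"dx":5,"dy":-2.7,"dz":5,"twist":0},{"dx":6.3,"dy":-3.1,"dz":5,"twist":0},{"dx":7.4,"dy":-3.4,"dz":5,"twist":0},{"dx":8,"dy":-3.6,"dz":5,"twist":0},{"dx":8.35,"dy":-3.7,"dz":5,"twist":0},{"dx":8.5,"dy":-3.8,"dz":5,"twist":0},{"dx":8.65,"dy":-3.85,"dz":5,"twist":0},{"dx":8.65,"dy":-3.85,"dz":5,"twist":0}]'; cat > st.py <<'E'
from h import *
s=ctrl.get_state();print((C(s['eef_pos'])*1000).round(1),s['wrist_torque'].round(2),s['finger_force'].__round__(2),s['contact_force'].round(1))
E
python3 st.py; python3 -m pendant '[{"dx":0.1,"dy":-0.03,"dz":0,"twist":0},{"dx":0.1,"dy":-0.03,"dz":0,"twist":0}]'>/dev/null; python3 st.py; python3 -m pendant '[{"dx":0.1,"dy":-0.03,"dz":0,"twist":0},{"dx":0.1,"dy":-0.03,"dz":0,"twist":0}]'>/dev/null; python3 st.py
```

```text
time: 38.75
eef_pos: [0.5553, 0.0153, -0.0064]
tcp_rot: [0.868, 0.496, -0.0, 0.0]
contact_force: [-0.1, -0.2, 0.3]
opening: 1.002
finger_force: 0.0
[-153.4  -52.6   -6.4] [-0.02  0.01 -0.01] 0.0 [-0.1 -0.2  0.3]
[-152.6  -52.6   -6.4] [-0.19  0.06  0.1 ] 0.0 [-0.7 -1.   0.6]
[-152.3  -52.6   -6.5] [-0.58  0.14  0.41] 0.0 [-1.4 -5.9  0.1]
```

```bash
python3 -m pendant '[{"dx":-1,"dy":0.2,"dz":0,"twist":0},{"dx":-4,"dy":1.3,"dz":0,"twist":0},{"dx":-8,"dy":2.5,"dz":-3,"twist":-6},{"dx":-9,"dy":3,"dz":-7,"twist":-12},{"dx":-9,"dy":3,"dz":-7.2,"twist":-17.8},{"dx":-9,"dy":3,"dz":-7.2,"twist":-17.8}]' 35; python3 lev.py; python3 - <<'E'
from h import *
to(W(-.15,0,.065),W(-.13,0,.065),W(-.125,0,.065))
E
```

```text
time: 40.0
eef_pos: [0.5362, -0.0757, 0.0662]
tcp_rot: [0.782, 0.624, 0.001, 0.0]
contact_force: [-0.1, 0.7, -0.1]
opening: 0.354
finger_force: 0.0
[-0.2464 -0.0536  0.0662] [-0.1  0.7 -0.1] 40.0
side 56 [(6, 2, np.float64(-124.9)), (14, 22, np.float64(-124.4)), (22, 15, np.float64(-121.3)), (30, 10, np.float64(-124.1)), (38, 4, np.float64(-123.1)), (46, 2, np.float64(-121.6)), (62, 1, np.float64(-118.1))]
lid [-8.000000e-04  1.312325e+02]
scene 28 [(6, 1, np.float64(-125.8)), (30, 2, np.float64(-117.3)), (38, 2, np.float64(-119.8)), (46, 5, np.float64(-119.0)), (54, 7, np.float64(-117.9)), (62, 10, np.float64(-117.5))]
lid [-1.500000e-03  1.324965e+02]
rows cm [ 9.57 -5.32  0.01]
rows cm [ 1.157e+01 -5.330e+00  1.000e-02]
rows cm [ 1.207e+01 -5.340e+00  1.000e-02]
case tcp mm [-246.   -52.7   64.9] twist needed 89.69 F [-0.5 -0.3  0.4] t 40.1 q [-0.33  0.2   2.02  0.    0.93 -0.1 ]
```

```bash
python3 -m pendant '[{"dx":3,"dy":-3,"dz":0,"twist":0},{"dx":6,"dy":-5.35,"dz":0,"twist":0},{"dx":9,"dy":-5.35,"dz":0,"twist":0},{"dx":10.5,"dy":-5.35,"dz":0,"twist":0},{"dx":11.5,"dy":-5.35,"dz":0,"twist":0},{"dx":11.8,"dy":-5.35,"dz":0,"twist":0},{"dx":12,"dy":-5.35,"dz":0,"twist":0},{"dx":12,"dy":-5.35,"dz":0,"twist":0}]'>/dev/null; python3 st.py; python3 -m pendant '[{"dx":0.1,"dy":0,"dz":0,"twist":0},{"dx":0.2,"dy":0,"dz":0,"twist":0}]'>/dev/null; python3 st.py; python3 -m pendant '[{"dx":0.1,"dy":0,"dz":0,"twist":0},{"dx":0.1,"dy":0,"dz":0,"twist":0}]'>/dev/null; python3 st.py
```

```text
[-126.3   -0.4   65.5] [-0.03 -0.02 -0.  ] 0.0 [ 0.5 -0.2  0.2]
[-124.2   -0.5   65.7] [-0.11  0.07 -0.02] 0.46 [0.7 0.2 1.1]
[-123.6   -0.5   65.8] [-0.79  0.2   0.07] 2.79 [-0.7 -5.5  2.1]
```

```bash
python3 -m pendant '[{"dx":-0.8,"dy":-0.1,"dz":0,"twist":0},{"dx":-0.8,"dy":-0.1,"dz":0,"twist":0},{"dx":-0.2,"dy":-0.1,"dz":0,"twist":0},{"dx":-0.1,"dy":-0.1,"dz":0,"twist":0},{"dx":0,"dy":-0.1,"dz":0,"twist":0}]' 41 >/dev/null; python3 st.py; python3 -m pendant '[{"dx":0.1,"dy":0,"dz":0,"twist":0},{"dx":0.2,"dy":0,"dz":0,"twist":0}]'>/dev/null; python3 st.py; python3 -m pendant '[{"dx":0.1,"dy":0,"dz":0,"twist":0},{"dx":0.1,"dy":0,"dz":0,"twist":0}]'>/dev/null; python3 st.py;python3 lev.py
```

```text
[-123.1    0.8   65.4] [-0.53  0.11  0.1 ] 1.46 [-1.3 -2.5 -0. ]
[-122.1    0.8   65.4] [-1.28  0.25  0.12] 4.01 [-1.6 -7.5  0.2]
[-121.9    0.8   65.4] [-1.59  0.33  0.16] 5.23 [-2.9 -9.1  0.3]
[-0.1219  0.0008  0.0654] [-2.9 -9.1  0.3] 42.725
side 102 [(6, 10, np.float64(-121.0)), (14, 15, np.float64(-118.5)), (22, 12, np.float64(-116.3)), (30, 15, np.float64(-117.1)), (38, 11, np.float64(-116.7)), (46, 13, np.float64(-117.6)), (54, 12, np.float64(-118.1)), (62, 14, np.float64(-117.3))]
lid [-1.400000e-03  1.314669e+02]
scene 101 [(6, 5, np.float64(-119.4)), (14, 20, np.float64(-118.9)), (22, 10, np.float64(-116.8)), (30, 15, np.float64(-117.5)), (38, 14, np.float64(-117.6)), (46, 12, np.float64(-117.6)), (54, 11, np.float64(-117.5)), (62, 12, np.float64(-116.9))]
lid [-1.100000e-03  1.325809e+02]
```

The lever now reads flat at x ≈ -117.5 mm over its whole length, which is home. I'll withdraw straight out and verify.

```bash
python3 -m pendant '[{"dx":-0.5,"dy":0,"dz":0,"twist":0},{"dx":-2,"dy":0,"dz":0,"twist":0},{"dx":-6,"dy":0,"dz":0,"twist":0},{"dx":-10,"dy":0,"dz":-4,"twist":0},{"dx":-12,"dy":0,"dz":-10,"twist":0},{"dx":-12,"dy":0,"dz":-14,"twist":0},{"dx":-12,"dy":0,"dz":-14,"twist":0},{"dx":-12,"dy":0,"dz":-14,"twist":0}]'>/dev/null; python3 lev.py; python3 - <<'E'
from h import *
c=grab('scene');P=cloud(c);print('jar then/now',np.load('scene.npy')[175,252],P[175,252]); a=np.load('scene_i.npy').astype(int); print('changed bench px',(abs(a[230:,:]-c['img'][230:,:].astype(int)).max(2)>60).sum())
E
```

```text
[-0.2399  0.0017  0.2048] [-0.  -0.6 -0.2] 43.825
side 103 [(6, 6, np.float64(-121.3)), (14, 17, np.float64(-118.7)), (22, 14, np.float64(-116.9)), (30, 14, np.float64(-117.2)), (38, 11, np.float64(-117.6)), (46, 15, np.float64(-116.6)), (54, 14, np.float64(-117.5)), (62, 12, np.float64(-117.9))]
lid [-1.800000e-03  1.314942e+02]
scene 113 [(6, 6, np.float64(-120.6)), (14, 21, np.float64(-118.2)), (22, 10, np.float64(-117.2)), (30, 14, np.float64(-117.4)), (38, 12, np.float64(-117.5)), (46, 17, np.float64(-117.7)), (54, 11, np.float64(-117.5)), (62, 21, np.float64(-117.3))]
lid [-4.000000e-03  1.326997e+02]
jar then/now [0.36852834 0.04138131 0.06082035] [0.36843959 0.04152074 0.06068244]
changed bench px 16916
```

```bash
python3 -c "
from plant import ctrl
print(ctrl.sign_off())"
```

```text
the job is handed in; nothing more can be done
None
```

The lid is shut tight with the loop hooked over the keeper, and the red lever sits flat against the case after a last push on the loop's wires; the arm is clear, and I handed the job in after about 44 s (only the jar's position was re-checked).

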